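# Set up the ring-setting plate

## Robot

A 6-joint arm with a two-finger parallel gripper is mounted at the origin on the work surface. World frame = base frame: x ahead of the robot, y to its left, z up, the work surface at z = 0. Lengths are in m, angles in degrees, forces in N, time in s.
With the tool pointing down it reaches from about 0.35 to 0.775 m from the base axis. Payload 7.3 kg.
Tool frame: the origin (TCP) lies midway between the tips of the shut fingers; the grasp point (between the pads) lies 19 mm behind it; z points along the fingers, y is the line along which they close (so a half turn about z gives the same grasp; the last joint's range is limited). The gripper opens to 92 mm and grips with 3 to 60 N. Pads are 19 mm wide; open, the fingers measure 130 mm over their backs; the gripper's body (75 mm by 190 mm) begins 47 mm behind the grasp point.
Start: joints at [-74.255, 19.595, 87.324, -0, 73.075, -8.365], TCP at [0.214, -0.479, 0.227] pointing down, gripper open.
Joint ranges: [-145.02, 145.02], [-44.19, 115.74], [2.07, 154.8], [-57.11, 237.11], [16.16, 152.29], [-177.93, 177.93]. Speed limits (degrees/s): [147.25, 147.25, 180, 180, 180, 180].

## Interface

Orientations are given as [roll, pitch, yaw] about the fixed x, y, z axes, in that order (R = Rz(yaw) Ry(pitch) Rx(roll)).
In Python, from station import env, vision, ticket gives the robot as it stands. The module is installed in compiled form; this text tells all that it offers.
- The arm moves only by the tool jog_arm, never from a script. Its argument "steps" is a list of rows, each a list of 7 numbers: the opening, from -1 (shut) to 1 (fully open), so that 0 is half open, then the shift along the world's x, y, z as a fraction of full scale, then the turn, a rotation vector about the world's x, y, z as a fraction of full scale. In form: [[hand, dx, dy, dz, rx, ry, rz], ...]. A call has 1 to 12 rows; each row is the pose to reach, as a shift and turn from the pose commanded when the call began, turning the shorter way round; what a row does not reach only later rows make up. Full scale, the value 1, is 0.8 m for a shift and 180 degrees for a turn. A row lasts 1/12 s, in which the tool goes at most 41.7 mm and 7.16 degrees, less where a joint would pass 70% of its speed; a pose out of reach is approached as far as the arm can. A call with a number of a shift or a turn outside -1 to 1 is refused whole. A call with a gripper value outside its range is refused whole. The fingers move at their own pace and stop on an object; "force" is the grip in N (left out, the last holds). Time passes only in rows, so rows that repeat a pose let the fingers close. It gives the time, the measured TCP pose, the force, the opening and the grip force at its end, in the units of the state.
- env.sense(): the state, without advancing time (a new reading comes with each control period).
- vision.get_image(name): name is "scene" or "top" or "wrist"; returns a dict with "frame" (384x512x3 uint8, red, green, blue), "z_map" (384x512 float32, m along the optical axis (not along the pixel's ray), 0 where there is no reading), "fx", "fy", "cx", "cy" (pixels), "extrinsics" (4x4, takes a point from world to camera coordinates). Camera axes: x right, y up, looking along -z (the intrinsics and any distortion apply to the point x, -y, -z); pixel columns grow to the right and rows downward; lengths in m; the calibration is good to about 2 mm. A picture is of the moment at which its call begins.
- ticket.hand_in(): hands the job in; it is judged then, once.
The state is a dict: "clock": time; "q": joint angles; "qvel": joint speeds; "joint_efforts": joint torques, N m; "position": TCP position; "tool_rot": TCP orientation; "wrist_force": force on the tool from outside, world axes, zero at the start; "moment": the same for the moment, N m; "gripper_width": finger opening in m; "gripper_force": force on a finger pad.
Only numpy, scipy, OpenCV 4.12 (cv2) and the standard library are available. Lean on these libraries where they do the work, as an engineer would, in place of code of your own. Each camera call takes 0.05 s, during which the arm holds its last target. There are 200 camera calls.

## Task

Get the stone-setting station ready. Without lifting it or taking its corner away from the pins, turn the askew studded plate in place by pushing its opposite corner until it lies square and flush against all three pins of the steel bed; then drop the plain aluminium stop block fully into the pocket beside it and swing the latch lever fully shut over the block. Only after that press every ring holder on the bench, ring upwards, fully down onto a stud pair of its own, with the plate still against its pins, and leave the jar, tin and dish standing where they are.

Things in the scene. Friction and masses are not known exactly. Their poses are not given: they have to be found in the camera images.
- bed: Fixed dark steel slab on the bench, 14 mm thick, x -120 to +100, y -160 to +115 mm from its origin (in the underside, z = 0). Three 12 mm pins rise 16 mm above it: side pins at (x, y) = (-45, 96) and (45, 96) mm, near pin at (-76, 60) mm. A plate square against all three has its origin at (0, 0, 14) mm of the bed and the bed's own axes.
- plate: Loose plywood plate 140 (x) x 180 (y) x 14 mm, 0.3 to 0.65 kg, flat on the bed, four pairs of brass studs on top. Origin: centre of the underside. Starts 0.28 to 0.42 rad clockwise (negative yaw) of square, its (-70, +90) mm corner within 12 mm of touching the pins. When square, its +y edge is flush on both side pins and its -x edge on the near pin. Slides with a few newtons.
- plate_corner (a point): The pivot corner of the plate, at (-70, +90, 0) mm in the plate: the one at the pins.
- push_corner (a point): Plate corner diagonally across from the pins, at (+70, -90, 7) mm in the plate. Pushing the -y edge near it towards the bed's +y (up to about 15 N) turns the plate counter-clockwise until its +y edge lies on both side pins. Let the finger travel with the edge, also towards +x: dragging along it wedges the plate on the near pin. Pushed beyond the far side pin's line, it turns past square.
- bed_corner (a point): Point on the top of the bed slab where the plate's pivot corner lies when the plate is square against the pins, at (-70, 90, 14) mm in the bed.
- stop: Stop block: plain aluminium block 50 (its x) x 40 (its y) x 46 mm high, no stub, 0.22 kg. Origin: centre of the underside; a half turn makes no difference.
- pocket (a point): Centre of the floor of the rectangular pocket right through the bed (floor = bench top, 14 mm below the slab's top), at (10, -115, 0) mm in the bed: 54 mm along the bed's x, 44 mm along its y; the stop block stands in it with its x along the bed's x. It begins 3 mm from the squared plate's -y edge; the askew plate overlaps it.
- latch (a joint): Lever turning about an upright post: 0 is shut (arm along the bed's -x over the stop block, at its end stop); starts open at 1.1 to 1.5 rad; grows counter-clockwise from above (at 1.57 the arm points along the bed's -y). Arm 16 mm wide, 8 mm thick, underside 49 mm above the bench, 3 mm above a seated stop block. Stiff (0.06 N m), stays where left.
- latch_pivot (a point): On the lever's axis, at (80, -115, 53) mm in the bed.
- latch_knob (a point): Middle of the upright black knob at the lever's end, 105 mm from the axis; 18 mm thick, standing from 57 to 87 mm above the bench; this point is 73 mm above the bench.
- jar: Bystander: amber glass jar, 52 mm across, 70 mm tall; origin at the base.
- tin: Bystander: low aluminium tin, 40 mm across, 30 mm tall; origin at the base.
- dish: Bystander: white bowl, 76 mm across, 30 mm tall; origin at the base.
- studs0 (a point): Middle of a stud pair on the plate's top face, at (-35, -45, 14) mm in the plate. Its two studs stand 20 mm to either side along the plate's y, 18 mm across and 12 mm tall with tapered tops (12 mm across at the tip). A seated holder has its origin here, its x along the plate's y.
- studs1 (a point): Middle of a stud pair on the plate's top face, at (-35, 45, 14) mm in the plate. Its two studs stand 20 mm to either side along the plate's y, 18 mm across and 12 mm tall with tapered tops (12 mm across at the tip). A seated holder has its origin here, its x along the plate's y.
- studs2 (a point): Middle of a stud pair on the plate's top face, at (35, -45, 14) mm in the plate. Its two studs stand 20 mm to either side along the plate's y, 18 mm across and 12 mm tall with tapered tops (12 mm across at the tip). A seated holder has its origin here, its x along the plate's y.
- studs3 (a point): Middle of a stud pair on the plate's top face, at (35, 45, 14) mm in the plate. Its two studs stand 20 mm to either side along the plate's y, 18 mm across and 12 mm tall with tapered tops (12 mm across at the tip). A seated holder has its origin here, its x along the plate's y.
- holder1: Ring holder: hardwood block 76 (x) x 36 (y) x 36 mm high, on its top a black stub (18 mm across, 24 mm tall, with a silver ring), 0.1 to 0.2 kg. Two sockets 22 x 22 mm, 13 mm deep, in its underside at x = -20 and +20 mm. Origin: centre of the underside, z up; a half turn makes no difference. Three or four of the four are present; absent ones always read None.
- holder2: Ring holder: hardwood block 76 (x) x 36 (y) x 36 mm high, on its top a black stub (18 mm across, 24 mm tall, with a silver ring), 0.1 to 0.2 kg. Two sockets 22 x 22 mm, 13 mm deep, in its underside at x = -20 and +20 mm. Origin: centre of the underside, z up; a half turn makes no difference. Three or four of the four are present; absent ones always read None.
- holder3: Ring holder: hardwood block 76 (x) x 36 (y) x 36 mm high, on its top a black stub (18 mm across, 24 mm tall, with a silver ring), 0.1 to 0.2 kg. Two sockets 22 x 22 mm, 13 mm deep, in its underside at x = -20 and +20 mm. Origin: centre of the underside, z up; a half turn makes no difference. Three or four of the four are present; absent ones always read None.
- holder4: Ring holder: hardwood block 76 (x) x 36 (y) x 36 mm high, on its top a black stub (18 mm across, 24 mm tall, with a silver ring), 0.1 to 0.2 kg. Two sockets 22 x 22 mm, 13 mm deep, in its underside at x = -20 and +20 mm. Origin: centre of the underside, z up; a half turn makes no difference. Three or four of the four are present; absent ones always read None.
Not all that is in view belongs to the job. Leave any yellow look-alike of the stop alone. Of the things shaped like the plate, the plywood one is meant.

How it is judged:
By the outcome, as a careful person would: the job done as asked, in the order asked, and still so for the second after the job is handed in, with the robot touching nothing.
Of holder1, holder2, holder3, holder4 only 3 to 4 are there at a start; the rules pass over those that are not, and their reading is None.
At some moment in a run one of holder1, holder2, holder3, holder4 may be knocked a few centimetres aside while the robot is not near it.
It also fails if it takes over 210 s, if anything falls off the work surface, if the arm or the gripper's body presses on something with over 40 N, if the wrist force passes 120 N, or if a joint passes its speed limit or range.

## Working session

There is one attempt and no reset: what is moved stays moved. The work goes in short steps, Python scripts to look and compute and a tool call to move; the robot and the scene stay as the last step left them, time stands still between calls to the robot, and variables do not carry over. Pictures are saved under pics/ and viewed, at most 14 in all, crops included, and the job is handed in when it is done.

Besides the shell and the picture viewer there is one more tool, called after "Request:" as name([rows], argument=value, ...), one row to a line, values as JSON. jog_arm: Moves the arm, as the interface text tells. Its arguments: {"type":"object","properties":{"steps":{"type":"array"},"force":{"type":"number"}},"required":["steps"]}

```bash
mkdir -p pics
cat > h.py <<'E'
import numpy as np, cv2
from station import env, vision, ticket
def grab(name, save=None):
    d=vision.get_image(name)
    if save: cv2.imwrite('pics/'+save, cv2.cvtColor(d['frame'],cv2.COLOR_RGB2BGR))
    return d
def world(d):
    z=d['z_map'].astype(float); h,w=z.shape
    u,v=np.meshgrid(np.arange(w),np.arange(h))
    c=np.stack([(u-d['cx'])/d['fx']*z, -(v-d['cy'])/d['fy']*z, -z],-1)
    E=d['extrinsics']; R,t=E[:3,:3],E[:3,3]
    P=(c-t)@R
    P[z<=0]=np.nan
    return P
E
python3 - <<'E'
from h import *
for n in('top','scene'):
    d=grab(n,n+'0.png'); P=world(d)
    print(n,d['fx'],d['cx'],d['cy'],d['extrinsics'].round(3).tolist(),[k for k in d])
    np.savez(''+n+'0.npz',P=P,f=d['frame'])
print(env.sense())
E
```

```text
top 452.18729735523374 258.117982118314 196.42936792861875 [[0.017, -1.0, 0.008, -0.063], [0.996, 0.017, 0.085, -0.438], [-0.085, 0.007, 0.996, -1.16], [0.0, 0.0, 0.0, 1.0]] ['frame', 'z_map', 'fx', 'fy', 'cx', 'cy', 'extrinsics']
scene 369.5947304301466 257.79104316726807 191.25709026162602 [[-0.094, 0.995, 0.014, 0.101], [-0.74, -0.079, 0.668, 0.27], [0.666, 0.053, 0.744, -1.41], [0.0, 0.0, 0.0, 1.0]] ['frame', 'z_map', 'fx', 'fy', 'cx', 'cy', 'extrinsics']
{'clock': 0.1, 'q': array([-7.42559256e+01,  1.96330484e+01,  8.73707021e+01,  3.24346697e-04,
        7.30753352e+01, -8.36450998e+00]), 'qvel': array([-0.07679302, -0.07455094, -0.15492863, -0.01929702, -0.03391659,
        0.01392267]), 'joint_efforts': array([ 2.15760556e-03, -4.32002449e+01, -2.44695926e+01,  7.19887996e-02,
        5.25960024e-02, -3.52438838e-05]), 'position': array([ 0.21437472, -0.47884546,  0.22611542]), 'tool_rot': array([-1.79921801e+02, -1.18114803e-02,  2.41084817e+01]), 'wrist_force': array([-1.24394653,  0.12978778, -0.39487961]), 'moment': array([-0.01357107, -0.01070869, -0.01239591]), 'gripper_force': 0.0, 'gripper_width': 0.09188184282158128}
```

View pics/top0.png

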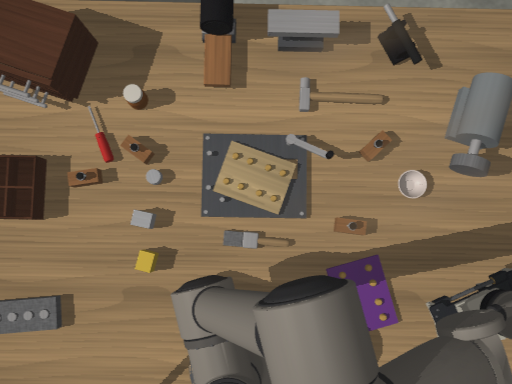

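View pics/scene0.png

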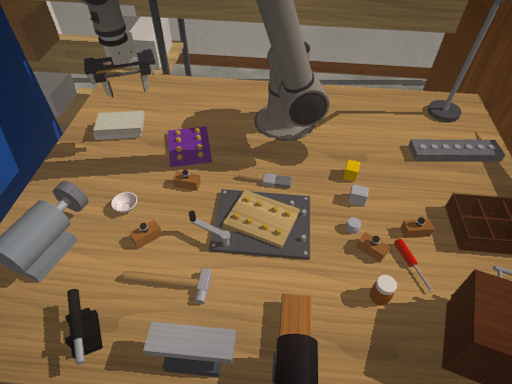

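Top view: the bed spans about (202–309, 134–217), with bed axes roughly along the world axes (image up = +x, left = +y). The plywood plate is askew at (257,177). Stop block at (143,218), yellow look-alike at (146,261), and holders at (137,149), (85,177), (376,145) and (350,226). Jar at (135,95), tin at (153,177), dish at (412,184), latch knob at (328,154).

```bash
cat >> h.py <<'E'
def load(n): 
    a=np.load(n); return a['P'],a['f']
def rect(P,sel,k=None,comp=True):
    "min-area rectangle (mm) of the largest component of a mask, in world xy"
    m=sel.astype(np.uint8)
    n,l,s,_=cv2.connectedComponentsWithStats(m)
    i=1+np.argmax(s[1:,4]) if k is None else l[k[1],k[0]]
    q=P[l==i]
    r=cv2.minAreaRect((q[:,:2]*1000).astype(np.float32))
    return r,len(q),np.nanmedian(q[:,2])*1000
E
python3 - <<'E'
from h import *
P,f=load('top0.npz')
z=P[...,2]
def win(u0,u1,v0,v1):
    m=np.zeros(z.shape,bool); m[v0:v1,u0:u1]=1; return m
print('bed',rect(P,win(195,315,128,222)&(z>.009)&(z<.1)))
print('plate',rect(P,win(205,305,136,216)&(z>.023)&(z<.033)))
for n,(u,v) in dict(h1=(137,149),h2=(85,177),h3=(376,145),h4=(350,226),stop=(143,218),yel=(146,261),jar=(135,95),tin=(153,177),dish=(412,184)).items():
    w=win(u-22,u+23,v-22,v+23)
    zz=z[w]; 
    zr={'h':(.030,.041),'s':(.040,.052),'y':(.03,.06),'j':(.05,.1),'t':(.022,.04),'d':(.02,.04)}[n[0]]
    print(n,rect(P,w&(z>zr[0])&(z<zr[1])), 'stub', (np.nanmedian(P[w&(z>.05)&(z<.07)],0)*1000).round(1) if n[0]=='h' else '')
w=win(280,340,130,165)&(z>.045)
print('lever',rect(P,w)); q=P[win(280,340,130,165)&(z>.065)]; print('knob/post hi',len(q),(np.median(q,0)*1000).round(1),(q.min(0)*1000).round(),(q.max(0)*1000).round())
# pins
w=win(200,232,136,215)&(z>.0255)&(z<.036)
n,l,s,c=cv2.connectedComponentsWithStats(w.astype(np.uint8))
for i in range(1,n): print(s[i,4],c[i].round(),(np.median(P[l==i],0)*1000).round(1))
E
```

```text
bed (((496.02239990234375, -51.0718994140625), (220.8393096923828, 288.9317321777344), 0.06439856439828873), 8373, np.float64(16.80015445960837))
plate (((489.2840576171875, -45.114776611328125), (180.20773315429688, 140.38601684570312), 71.02813720703125), 3270, np.float64(26.939617511443878))
h1 (((557.4557495117188, 263.2679443359375), (78.10276794433594, 35.68363952636719), 55.046417236328125), 342, np.float64(35.45010004216964)) stub [555.9 262.3  57.8]
h2 (((481.11822509765625, 396.35430908203125), (36.749332427978516, 77.725830078125), 9.666688919067383), 360, np.float64(35.274744259321146)) stub [480.7 394.7  58. ]
h3 (((578.8466796875, -361.55108642578125), (35.90723419189453, 77.09788513183594), 43.91707992553711), 338, np.float64(34.89257911281028)) stub [ 577.9 -359.7   57.8]
h4 (((366.19598388671875, -295.02874755859375), (76.59989929199219, 35.883087158203125), 83.45355224609375), 351, np.float64(34.24751797245674)) stub [ 365.5 -293.    56.8]
stop (((375.32489013671875, 238.8365936279297), (50.50615310668945, 39.69563293457031), 78.23538970947266), 306, np.float64(44.9
[... 286 characters left out ...]
.float64(68.84994092375968)) stub 
tin (((486.9365539550781, 218.093505859375), (36.585086822509766, 36.991912841796875), 84.16944122314453), 170, np.float64(28.845850259005424)) stub 
dish (((478.29840087890625, -455.97161865234375), (74.70597076416016, 72.74810028076172), 73.56389617919922), 224, np.float64(26.800554515750886)) stub 
lever (((563.3280639648438, -181.5186767578125), (125.2441635131836, 25.5382022857666), 64.16311645507812), 373, np.float64(56.1454493832832))
knob/post hi 49 [ 542.2 -231.3   84. ] [ 535. -239.   68.] [ 551. -224.   91.]
362 [225. 176.] [487.   30.   27.7]
19 [209. 153.] [549.5  74.6  29.1]
16 [208. 187.] [460.5  73.6  29.4]
19 [222. 199.] [429.9  38.2  29.2]
```

Run:
```python
import cv2
i=cv2.imread('pics/top0.png')[115:235,190:340]
cv2.imwrite('pics/crop1.png',cv2.resize(i,None,fx=5,fy=5,interpolation=cv2.INTER_CUBIC))
```

```text
(no output)
```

View pics/crop1.png

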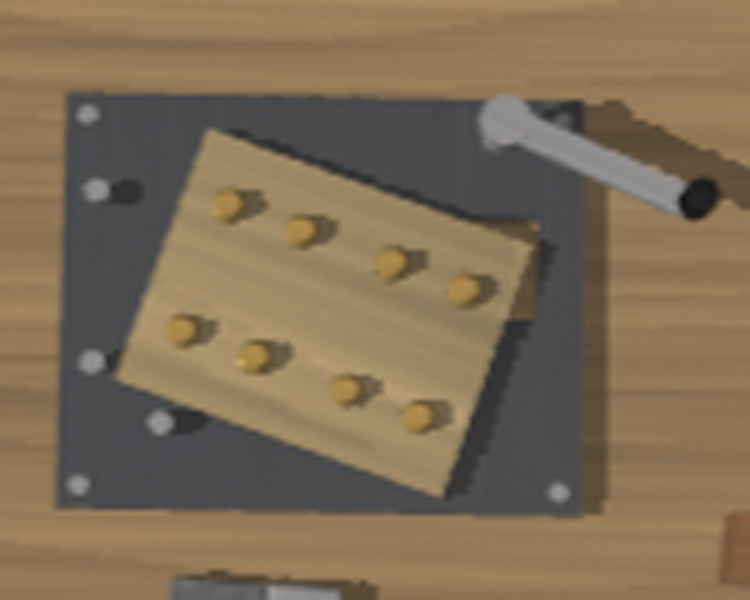

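Request:
jog_arm([
  [-1, 0.3455, 0.394, 0, 0, 0, 0.261],
  [-1, 0.3455, 0.394, 0, 0, 0, 0.261],
  [-1, 0.3455, 0.394, 0, 0, 0, 0.261],
  [-1, 0.3455, 0.394, 0, 0, 0, 0.261],
  [-1, 0.3455, 0.394, 0, 0, 0, 0.261],
  [-1, 0.3455, 0.394, 0, 0, 0, 0.261],
  [-1, 0.3455, 0.394, 0, 0, 0, 0.261],
  [-1, 0.3455, 0.394, 0, 0, 0, 0.261],
  [-1, 0.3455, 0.394, 0, 0, 0, 0.261],
  [-1, 0.3455, 0.394, 0, 0, 0, 0.261],
  [-1, 0.3455, 0.394, 0, 0, 0, 0.261],
  [-1, 0.3455, 0.394, 0, 0, 0, 0.261],
], force=20)

```text
clock: 1.1
position: [0.4918, -0.1619, 0.2262]
tool_rot: [-179.9, -0.0, 71.3]
wrist_force: [-0.5, -0.1, 0.4]
gripper_width: 0.0165
gripper_force: 0.0
```

Request:
jog_arm([
  [-1, 0, 0, -0.1, 0, 0, 0],
  [-1, 0, 0, -0.1, 0, 0, 0],
  [-1, 0, 0, -0.1, 0, 0, 0],
  [-1, 0, 0, -0.1, 0, 0, 0],
])

```text
clock: 1.43
position: [0.4892, -0.1645, 0.1458]
tool_rot: [-179.7, -0.0, 71.0]
wrist_force: [0.1, -0.3, 0.9]
gripper_width: 0.0
gripper_force: 0.0
```

Request:
jog_arm([
  [-1, 0, 0, -0.05, 0, 0, 0],
  [-1, 0, 0, -0.1, 0, 0, 0],
  [-1, 0, 0, -0.14, 0, 0, 0],
  [-1, 0, 0, -0.158, 0, 0, 0],
  [-1, 0, 0, -0.158, 0, 0, 0],
  [-1, 0, 0, -0.158, 0, 0, 0],
])

```text
clock: 1.93
position: [0.492, -0.1653, 0.0221]
tool_rot: [179.9, 0.0, 71.0]
wrist_force: [-0.7, -0.7, 0.5]
gripper_width: 0.0006
gripper_force: 0.0
```

```bash
cat >> h.py <<'E'
def win(u0,u1,v0,v1):
    m=np.zeros((384,512),bool); m[v0:v1,u0:u1]=1; return m
E
python3 - <<'E'
from h import *
a=grab('scene','s1.png'); 
i=cv2.cvtColor(a['frame'],cv2.COLOR_RGB2BGR)[150:270,170:330]
cv2.imwrite('pics/s1c.png',cv2.resize(i,None,fx=5,fy=5,interpolation=cv2.INTER_CUBIC))
print(env.sense()['position'],env.sense()['wrist_force'])
E
```

```text
[ 0.49254642 -0.16544606  0.02273157] [ 0.83612017 -0.34115281 -0.35869318]
```

View pics/s1c.png

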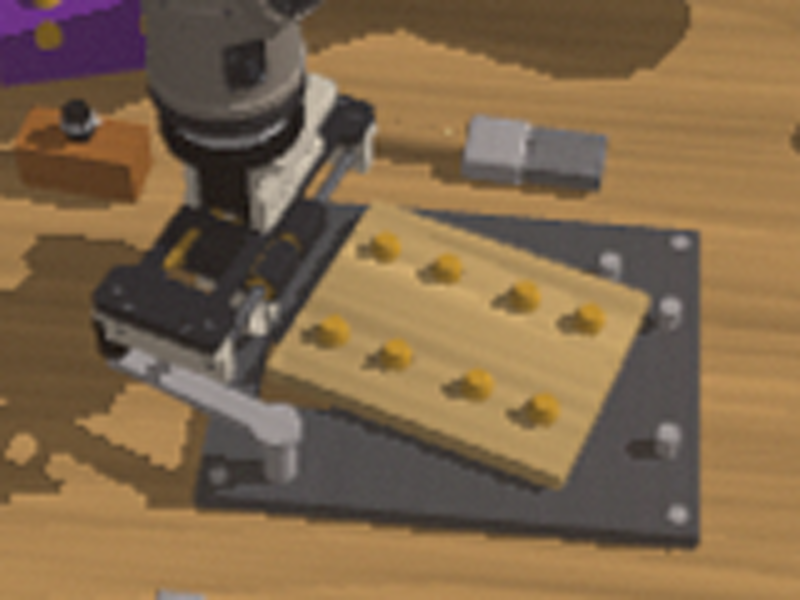

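The tool stands shut outside the plate's -y edge, near the push corner (around (265,310) in the crop). The latch is undisturbed and the plate has not moved. Now I'll push along the arc.

Request:
jog_arm([
  [-1, 0.001, 0.006, 0, 0, 0, 0],
  [-1, 0.002, 0.012, -0.002, 0, 0, 0],
  [-1, 0.003, 0.0165, -0.003, 0, 0, 0],
  [-1, 0.0075, 0.0185, -0.003, 0, 0, 0.007],
  [-1, 0.012, 0.0205, -0.003, 0, 0, 0.014],
  [-1, 0.0165, 0.0222, -0.003, 0, 0, 0.021],
  [-1, 0.0205, 0.0239, -0.003, 0, 0, 0.028],
  [-1, 0.0205, 0.0239, -0.003, 0, 0, 0.028],
])

```text
clock: 2.65
position: [0.5081, -0.1447, 0.0179]
tool_rot: [180.0, -0.0, 76.2]
wrist_force: [0.0, -1.6, 0.5]
gripper_width: 0.0005
gripper_force: 0.5
```

```bash
cat >> h.py <<'E'
def plate(d,u=(205,309),v=(134,217)):
    P=world(d); z=P[...,2]; f=d['frame'].astype(int)
    w=win(*u,*v)&(z>.021)&(z<.034)&(f[...,0]-f[...,2]>25)
    r=rect(P,w); return r
E
python3 - <<'E'
from h import *
print(plate(grab('top','t2.png')))
s=env.sense();print(s['position'],s['wrist_force'])
E
```

```text
(((499.82073974609375, -7.000160217285156), (115.25442504882812, 140.33738708496094), 76.54441833496094), 1926, np.float64(26.884009323063374))
[ 0.50789082 -0.14463266  0.01780829] [-0.3356965  -0.35429767  0.36120482]
```

View pics/t2.png

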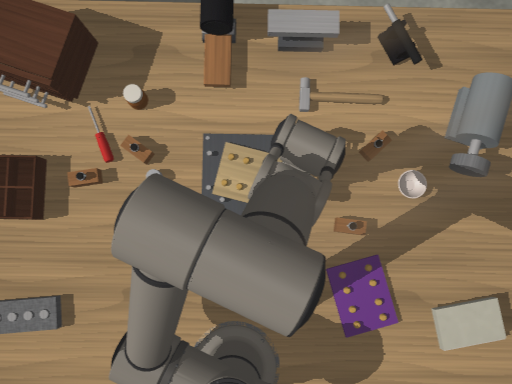

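Request:
jog_arm([
  [-1, 0.0055, 0.0025, 0, 0, 0, 0.009],
  [-1, 0.011, 0.0052, 0, 0, 0, 0.018],
  [-1, 0.0161, 0.008, 0, 0, 0, 0.0267],
  [-1, 0.022, 0.0115, 0, 0, 0, 0.036],
  [-1, 0.028, 0.015, 0, 0, 0, 0.045],
  [-1, 0.0335, 0.0187, 0, 0, 0, 0.0544],
  [-1, 0.038, 0.022, 0, 0, 0, 0.062],
  [-1, 0.042, 0.025, 0, 0, 0, 0.069],
  [-1, 0.045, 0.0272, 0, 0, 0, 0.074],
  [-1, 0.0462, 0.0282, 0, 0, 0, 0.0765],
  [-1, 0.0462, 0.0282, 0, 0, 0, 0.0765],
])

```text
clock: 3.62
position: [0.5445, -0.122, 0.018]
tool_rot: [180.0, -0.0, 89.9]
wrist_force: [0.1, 0.2, -0.7]
gripper_width: 0.0004
gripper_force: 0.1
```

Run:
```python
from h import *
print(plate(grab('top')))
s=env.sense();print(s['position'],s['wrist_force'],s['tool_rot'])
```

```text
(((505.6294860839844, 17.903757095336914), (99.09044647216797, 140.57969665527344), 89.93303680419922), 1457, np.float64(27.03186091063357))
[ 0.54420333 -0.12199951  0.01797746] [-0.54003137 -0.66562469 -0.24307233] [-1.79995459e+02 -2.25328469e-02  8.99008439e+01]
```

Request:
jog_arm([
  [-1, 0, 0.0005, 0, 0, 0, 0.0005],
  [-1, 0, 0.001, 0, 0, 0, 0.0005],
  [-1, 0, 0.001, 0, 0, 0, 0.0005],
  [-1, 0, 0.001, 0, 0, 0, 0.0005],
])

```text
clock: 4.0
position: [0.5443, -0.1218, 0.018]
tool_rot: [180.0, 0.0, 90.0]
wrist_force: [0.5, -2.8, -0.6]
gripper_width: 0.0004
gripper_force: 1.2
```

Request:
jog_arm([
  [-1, 0, 0.001, 0, 0, 0, 0],
  [-1, 0, 0.001, 0, 0, 0, 0],
  [-1, 0, 0.001, 0, 0, 0, 0],
])

```text
clock: 4.25
position: [0.5445, -0.1209, 0.018]
tool_rot: [180.0, 0.0, 90.0]
wrist_force: [2.3, -2.3, -1.9]
gripper_width: 0.0006
gripper_force: 1.6
```

Request:
jog_arm([
  [-1, 0, 0.001, 0, 0, 0, 0],
  [-1, 0, 0.001, 0, 0, 0, 0],
  [-1, 0, 0.001, 0, 0, 0, 0],
])

```text
clock: 4.5
position: [0.5449, -0.1206, 0.0181]
tool_rot: [179.9, 0.1, 90.0]
wrist_force: [3.6, -5.2, -3.4]
gripper_width: 0.0005
gripper_force: 2.6
```

Request:
jog_arm([
  [-1, 0, 0.001, 0, 0, 0, 0],
  [-1, 0, 0.001, 0, 0, 0, 0],
  [-1, 0, 0.001, 0, 0, 0, 0],
])

```text
clock: 4.75
position: [0.545, -0.1205, 0.0182]
tool_rot: [179.9, 0.1, 90.0]
wrist_force: [1.8, -8.3, -1.8]
gripper_width: 0.0007
gripper_force: 4.0
```

Request:
jog_arm([
  [-1, 0, -0.015, 0, 0, 0, 0],
  [-1, 0, -0.015, 0.04, 0, 0, 0],
  [-1, 0, -0.015, 0.08, 0, 0, 0],
  [-1, 0, -0.015, 0.1, 0, 0, 0],
  [-1, 0.0765, 0.198, 0.1, 0, 0, 0],
  [-1, 0.0765, 0.198, 0.1, 0, 0, 0],
  [-1, 0.0765, 0.198, 0.1, 0, 0, 0],
  [-1, 0.0765, 0.198, 0.1, 0, 0, 0],
  [-1, 0.0765, 0.198, 0.1, 0, 0, 0],
  [-1, 0.0765, 0.198, 0.05, 0, 0, 0],
  [-1, 0.0765, 0.198, 0.003, 0, 0, 0],
  [-1, 0.0765, 0.198, 0.003, 0, 0, 0],
])

```text
clock: 5.75
position: [0.6042, 0.0396, 0.0159]
tool_rot: [-179.8, -0.0, 90.0]
wrist_force: [-0.2, 0.3, 1.4]
gripper_width: 0.0002
gripper_force: 0.0
```

Request:
jog_arm([
  [-1, -0.005, 0, 0, 0, 0, 0],
  [-1, -0.009, 0, 0, 0, 0, 0],
  [-1, -0.011, 0, 0, 0, 0, 0],
  [-1, -0.012, 0, 0, 0, 0, 0],
  [-1, -0.012, 0, 0, 0, 0, 0],
])

```text
clock: 6.17
position: [0.5958, 0.039, 0.0212]
tool_rot: [180.0, -0.0, 90.0]
wrist_force: [0.6, 0.3, -0.1]
gripper_width: 0.0008
gripper_force: 0.0
```

Run:
```python
from h import *
d=grab('top','t3.png')
print(plate(d))
s=env.sense();print(s['position'],s['wrist_force'],s['tool_rot'])
```

```text
(((505.9571533203125, -41.513771057128906), (139.7091827392578, 141.20989990234375), 89.94432067871094), 2319, np.float64(26.809394698506885))
[0.59594133 0.03907688 0.02111867] [-0.12494849  0.01939753  0.74156696] [1.79945158e+02 1.97776922e-03 8.99758065e+01]
```

Creep in −x until the force rises.

Request:
jog_arm([
  [-1, -0.001, 0, 0, 0, 0, 0],
  [-1, -0.002, 0, 0, 0, 0, 0],
  [-1, -0.002, 0, 0, 0, 0, 0],
  [-1, -0.002, 0, 0, 0, 0, 0],
])

```text
clock: 6.55
position: [0.5942, 0.0393, 0.0204]
tool_rot: [180.0, -0.0, 90.0]
wrist_force: [-1.2, -0.8, 0.5]
gripper_width: 0.0004
gripper_force: 0.0
```

Request:
jog_arm([
  [-1, -0.001, 0, 0, 0, 0, 0],
  [-1, -0.0015, 0, 0, 0, 0, 0],
  [-1, -0.0015, 0, 0, 0, 0, 0],
  [-1, -0.0015, 0, 0, 0, 0, 0],
])

```text
clock: 6.88
position: [0.593, 0.0393, 0.0203]
tool_rot: [-180.0, 0.0, 90.0]
wrist_force: [0.1, 1.1, -0.7]
gripper_width: 0.0003
gripper_force: 0.0
```

Request:
jog_arm([
  [-1, -0.001, 0, 0, 0, 0, 0],
  [-1, -0.001, 0, 0, 0, 0, 0],
  [-1, -0.001, 0, 0, 0, 0, 0],
])

```text
clock: 7.13
position: [0.5922, 0.0392, 0.0203]
tool_rot: [180.0, 0.0, 90.0]
wrist_force: [0.3, -0.1, 0.0]
gripper_width: 0.0007
gripper_force: 0.0
```

Request:
jog_arm([
  [-1, -0.001, 0, 0, 0, 0, 0],
  [-1, -0.002, 0, 0, 0, 0, 0],
  [-1, -0.0025, 0, 0, 0, 0, 0],
  [-1, -0.0025, 0, 0, 0, 0, 0],
])

```text
clock: 7.47
position: [0.5901, 0.0393, 0.0204]
tool_rot: [180.0, 0.0, 90.0]
wrist_force: [0.1, 0.5, -0.6]
gripper_width: 0.0005
gripper_force: 0.0
```

Request:
jog_arm([
  [-1, -0.001, 0, 0, 0, 0, 0],
  [-1, -0.0015, 0, 0, 0, 0, 0],
  [-1, -0.0015, 0, 0, 0, 0, 0],
  [-1, -0.0015, 0, 0, 0, 0, 0],
])

```text
clock: 7.8
position: [0.5891, 0.0393, 0.0204]
tool_rot: [180.0, -0.0, 90.0]
wrist_force: [0.6, 0.0, 0.9]
gripper_width: 0.0004
gripper_force: 0.0
```

Request:
jog_arm([
  [-1, -0.001, 0, 0, 0, 0, 0],
  [-1, -0.0015, 0, 0, 0, 0, 0],
  [-1, -0.0015, 0, 0, 0, 0, 0],
  [-1, -0.0015, 0, 0, 0, 0, 0],
])

```text
clock: 8.13
position: [0.5878, 0.0393, 0.0203]
tool_rot: [180.0, 0.0, 90.0]
wrist_force: [0.4, 0.3, -1.1]
gripper_width: 0.0003
gripper_force: 0.0
```

Request:
jog_arm([
  [-1, -0.001, 0, 0, 0, 0, 0],
  [-1, -0.002, 0, 0, 0, 0, 0],
  [-1, -0.002, 0, 0, 0, 0, 0],
])

```text
clock: 8.38
position: [0.5866, 0.0392, 0.0205]
tool_rot: [179.9, 0.0, 90.0]
wrist_force: [1.1, 0.1, -0.0]
gripper_width: 0.0008
gripper_force: 0.4
```

Request:
jog_arm([
  [-1, -0.001, 0, 0, 0, 0, 0],
  [-1, -0.0015, 0, 0, 0, 0, 0],
  [-1, -0.0015, 0, 0, 0, 0, 0],
])

```text
clock: 8.63
position: [0.586, 0.0392, 0.0208]
tool_rot: [179.9, 0.0, 90.0]
wrist_force: [4.5, -0.2, 0.0]
gripper_width: 0.0004
gripper_force: 1.7
```

Run:
```python
from h import *
d=grab('top'); print(plate(d))
w=grab('wrist','w1.png')
s=env.sense();print(s['position'],s['wrist_force'])
```

```text
(((505.4813232421875, -41.56597900390625), (139.62374877929688, 139.94180297851562), 89.91586303710938), 2254, np.float64(26.82656132951747))
[0.58599917 0.03920946 0.02074883] [ 4.92707534 -0.82315431  1.21405457]
```

View pics/w1.png

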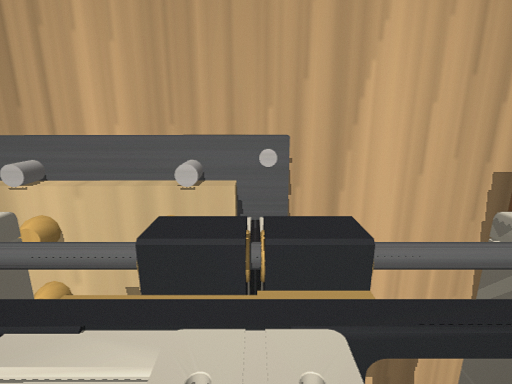

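Wrist view: the plate's +y edge (row ~181) lies on both side pins at (22,173) and (189,173). The finger bears on the +x edge. One more nudge, then back off, rise, and go to the stop block.

Request:
jog_arm([
  [-1, -0.001, 0, 0, 0, 0, 0],
  [-1, -0.001, 0, 0, 0, 0, 0],
  [-1, -0.001, 0, 0, 0, 0, 0],
])

```text
clock: 8.98
position: [0.5857, 0.0392, 0.021]
tool_rot: [179.8, 0.0, 90.0]
wrist_force: [5.9, 0.5, 1.9]
gripper_width: 0.0004
gripper_force: 2.5
```

Request:
jog_arm([
  [-1, -0.001, 0, 0, 0, 0, 0],
  [-1, -0.001, 0, 0, 0, 0, 0],
  [-1, -0.001, 0, 0, 0, 0, 0],
])

```text
clock: 9.23
position: [0.5855, 0.0392, 0.0212]
tool_rot: [179.7, 0.0, 90.0]
wrist_force: [7.1, 0.2, 0.3]
gripper_width: 0.0003
gripper_force: 2.9
```

Request:
jog_arm([
  [-1, 0.015, 0, 0, 0, 0, 0],
  [-1, 0.02, 0, 0.05, 0, 0, 0],
  [-1, 0.02, 0, 0.1, 0, 0, 0],
  [-1, 0.02, 0, 0.15, 0, 0, 0],
  [-1, 0.02, 0, 0.18, 0, 0, 0],
  [-1, 0.02, 0, 0.18, 0, 0, 0],
])

```text
clock: 9.73
position: [0.6013, 0.0392, 0.1701]
tool_rot: [179.5, 0.0, 90.0]
wrist_force: [0.7, -0.4, 0.1]
gripper_width: 0.0004
gripper_force: 0.0
```

Run:
```python
from h import *
d=grab('top'); print(plate(d)); P=world(d); z=P[...,2]
print(rect(P,win(121,166,198,240)&(z>.04)&(z<.052)))
s=env.sense();print(s['position'],s['tool_rot'])
```

```text
(((505.81207275390625, -37.347503662109375), (140.7196502685547, 148.28286743164062), 0.13492585718631744), 2468, np.float64(26.91090668415571))
(((378.6656188964844, 256.0338134765625), (16.74723243713379, 39.7097282409668), 79.67552947998047), 97, np.float64(44.99995540823724))
[0.59992268 0.03926859 0.16698692] [1.79793279e+02 1.81688424e-02 8.99969558e+01]
```

Request:
jog_arm([
  [0.6, -0.281, 0.2494, 0, 0, 0, 0.4344],
  [0.6, -0.281, 0.2494, 0, 0, 0, 0.4344],
  [0.6, -0.281, 0.2494, 0, 0, 0, 0.4344],
  [0.6, -0.281, 0.2494, 0, 0, 0, 0.4344],
  [0.6, -0.281, 0.2494, 0, 0, 0, 0.4344],
  [0.6, -0.281, 0.2494, 0, 0, 0, 0.4344],
  [0.6, -0.281, 0.2494, 0, 0, 0, 0.4344],
  [0.6, -0.281, 0.2494, 0, 0, 0, 0.4344],
  [0.6, -0.281, 0.2494, 0, 0, 0, 0.4344],
  [0.6, -0.281, 0.2494, 0, 0, 0, 0.4344],
  [0.6, -0.281, 0.2494, 0, 0, 0, 0.4344],
  [0.6, -0.281, 0.2494, 0, 0, 0, 0.4344],
])

```text
clock: 10.78
position: [0.3729, 0.2382, 0.1627]
tool_rot: [-179.8, -0.2, 168.4]
wrist_force: [-1.0, 0.1, -0.5]
gripper_width: 0.0722
gripper_force: 0.0
```

Request:
jog_arm([
  [0.6, 0, 0, -0.05, 0, 0, 0],
  [0.6, 0, 0, -0.09, 0, 0, 0],
  [0.6, 0, 0, -0.09, 0, 0, 0],
  [0.6, 0, 0, -0.09, 0, 0, 0],
])

```text
clock: 11.12
position: [0.3729, 0.2379, 0.091]
tool_rot: [-179.8, -0.3, 168.0]
wrist_force: [0.7, 1.1, 0.5]
gripper_width: 0.0733
gripper_force: 0.0
```

Run:
```python
from h import *
w=grab('wrist','w2.png'); P=world(w); z=P[...,2]
s=env.sense();print(s['position'],s['tool_rot'],s['gripper_width'])
d=grab('scene');P=world(d); z=P[...,2];
print(rect(P,win(335,385,180,215)&(z>.040)&(z<.052)))
```

```text
[0.37428775 0.23856807 0.09241761] [-1.79934688e+02 -1.01005250e-01  1.68068957e+02] 0.07356221985454761
(((376.2823791503906, 240.10107421875), (49.65897750854492, 43.46889114379883), 78.48091888427734), 181, np.float64(45.6990727171173))
```

View pics/w2.png

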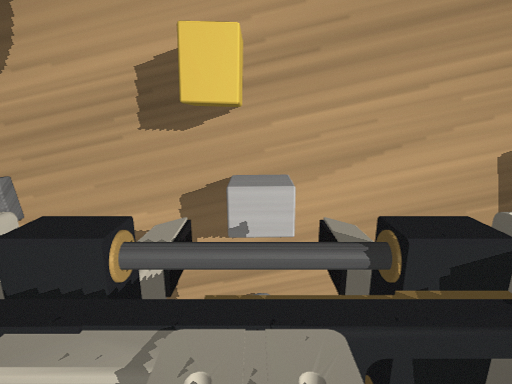

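The aluminium block (228–295, 175–237) sits centred between the open fingers, square to them. Descend and grip.

Request:
jog_arm([
  [0.6, 0, 0, -0.04, 0, 0, 0],
  [0.6, 0, 0, -0.075, 0, 0, 0],
  [0.6, 0, 0, -0.09, 0, 0, 0],
  [0.6, 0, 0, -0.09, 0, 0, 0],
  [-0.1, 0, 0, -0.09, 0, 0, 0],
  [-0.1, 0, 0, -0.09, 0, 0, 0],
  [-0.1, 0, 0, -0.09, 0, 0, 0],
  [-0.1, 0, 0, -0.09, 0, 0, 0],
  [-0.1, 0, 0, -0.09, 0, 0, 0],
  [-0.1, 0, 0, -0.09, 0, 0, 0],
  [-0.1, 0, 0, -0.09, 0, 0, 0],
], force=25)

```text
clock: 12.13
position: [0.3759, 0.2395, 0.0217]
tool_rot: [179.9, 0.2, 168.2]
wrist_force: [0.2, 1.2, 7.0]
gripper_width: 0.0502
gripper_force: 25.0
```

Request:
jog_arm([
  [-0.1, 0, 0, 0.04, 0, 0, 0],
  [-0.1, 0, 0, 0.08, 0, 0, 0],
  [-0.1, 0, 0, 0.12, 0, 0, 0],
  [-0.1, 0, 0, 0.16, 0, 0, 0],
  [-0.1, 0, 0, 0.16, 0, 0, 0],
  [-0.1, 0, 0, 0.16, 0, 0, 0],
])

```text
clock: 12.63
position: [0.3754, 0.2391, 0.1499]
tool_rot: [179.9, 0.2, 168.2]
wrist_force: [-0.2, 0.6, -2.9]
gripper_width: 0.0499
gripper_force: 25.0
```

Request:
jog_arm([
  [-0.1, 0.175, -0.47, 0, 0, 0, -0.4344],
  [-0.1, 0.175, -0.47, 0, 0, 0, -0.4344],
  [-0.1, 0.175, -0.47, 0, 0, 0, -0.4344],
  [-0.1, 0.175, -0.47, 0, 0, 0, -0.4344],
  [-0.1, 0.175, -0.47, 0, 0, 0, -0.4344],
  [-0.1, 0.175, -0.47, 0, 0, 0, -0.4344],
  [-0.1, 0.175, -0.47, 0, 0, 0, -0.4344],
  [-0.1, 0.175, -0.47, 0, 0, 0, -0.4344],
  [-0.1, 0.175, -0.47, 0, 0, 0, -0.4344],
  [-0.1, 0.175, -0.47, 0, 0, 0, -0.4344],
  [-0.1, 0.175, -0.47, 0, 0, 0, -0.4344],
  [-0.1, 0.175, -0.47, 0, 0, 0, -0.4344],
])

```text
clock: 13.63
position: [0.5137, -0.1385, 0.146]
tool_rot: [-179.8, -0.1, 89.6]
wrist_force: [-0.6, 0.9, -2.2]
gripper_width: 0.0499
gripper_force: 25.0
```

Request:
jog_arm([
  [-0.1, 0, 0, -0.04, 0, 0, 0],
  [-0.1, 0, 0, -0.08, 0, 0, 0],
  [-0.1, 0, 0, -0.08, 0, 0, 0],
  [-0.1, 0, 0, -0.08, 0, 0, 0],
])

```text
clock: 13.97
position: [0.5127, -0.1357, 0.0826]
tool_rot: [-179.7, -0.1, 90.2]
wrist_force: [0.2, 0.4, -1.6]
gripper_width: 0.0497
gripper_force: 25.0
```

Run:
```python
from h import *
w=grab('wrist','w3.png')
s=env.sense();print(s['position'],s['tool_rot'],s['gripper_width'])
P=world(w); np.savez('w3.npz',P=P,f=w['frame'])
d=grab('scene','s3.png'); np.savez('s3.npz',P=world(d),f=d['frame'])
d=grab('top','t4.png'); np.savez('t4.npz',P=world(d),f=d['frame'])
a=cv2.imread('pics/w3.png');b=cv2.resize(cv2.imread('pics/s3.png')[160:260,190:320],(512,384))
cv2.imwrite('pics/c3.png',cv2.resize(np.hstack([a,b]),(800,300)))
```

```text
[ 0.51427339 -0.13641487  0.08435977] [-1.79910019e+02 -4.35012243e-02  9.01481874e+01] 0.049639148130177856
```

View pics/c3.png

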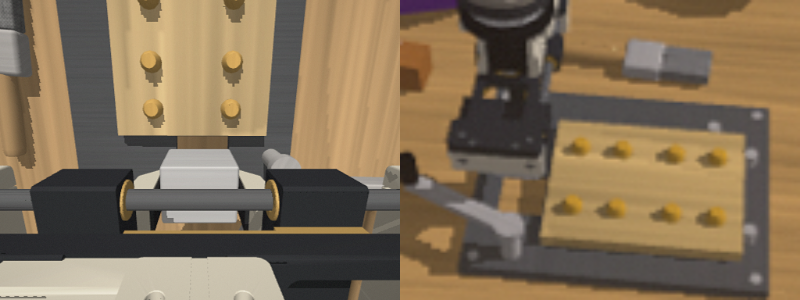

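Run:
```python
from h import *
P,f=load('w3.npz'); x,y,z=[P[...,i]*1000 for i in range(3)]
near=(x>460)&(x<570)&(y>-165)&(y<-95)
pk=near&(z<7)&(z>-8)&(y>-125)
print('pocket floor n',pk.sum(),'x',np.percentile(x[pk],[0,2,50,98,100]).round(1),'y',np.percentile(y[pk],[2,98]).round(1),np.median(z[pk]))
pl=(z>22)&(z<33)&(x>420)&(x<590)&(y>-130)&(f[...,0].astype(int)-f[...,2]>25)
n,l,s,c=cv2.connectedComponentsWithStats(pl.astype(np.uint8)); m=l==1+np.argmax(s[1:,4])
print('plate x',np.percentile(x[m],[.2,99.8]).round(1),'ymin',y[m].min().round(1),np.median(z[m]))
sel=m&(y<-60)&(y>-105); 
for lo in range(-110,0,25):
  k=m&(y>lo)&(y<lo+10)
  if k.sum(): print(lo,x[k].min().round(1),x[k].max().round(1))
b=(x>480)&(x<550)&(y>-175)&(y<-100)&(z>85)&(z<118)
fz=f.min(-1)>150
print('block top',np.percentile(x[b&fz],[1,50,99]).round(1),np.percentile(y[b&fz],[1,99]).round(1),np.percentile(z[b&fz],[1,50,99]).round(1))
# stud tops
st=(z>37)&(z<46)&(x>430)&(x<590)&(y>-120)
n,l,s,c=cv2.connectedComponentsWithStats(st.astype(np.uint8))
for i in range(1,n):
  if s[i,4]>30: q=np.stack([x,y,z],-1)[l==i]; print('stud',s[i,4],q.mean(0).round(1))
P,f=load('t4.npz'); x,y,z=[P[...,i]*1000 for i in range(3)]
st=(z>36)&(z<48)&(x>430)&(x<590)&(y>-120)&(y<70)
n,l,s,c=cv2.connectedComponentsWithStats(st.astype(np.uint8))
for i in range(1,n): q=np.stack([x,y,z],-1)[l==i]; print('top stud',s[i,4],q.mean(0).round(1))
```

```text
pocket floor n 857 x [489.1 489.8 516.6 542.8 543.3] y [-124.7 -114.2] 0.34145106771577327
plate x [436.3 575.8] ymin -108.7 28.39198301926146
-110 436.0 576.3
-85 436.0 576.5
-60 435.7 576.1
-35 435.8 576.0
-10 435.5 576.2
block top [481.3 514.8 548.5] [-151.2 -112.6] [ 86.4 106.9 114.8]
stud 74 [4.711e+02 3.000e-01 3.870e+01]
stud 82 [5.406e+02 4.000e-01 3.850e+01]
stud 431 [471.7 -43.6  39.8]
stud 443 [540.7 -43.6  39.7]
stud 374 [471.8 -83.2  39.8]
stud 376 [540.7 -83.   39.7]
top stud 25 [539.6  43.6  39.1]
top stud 24 [541.    2.6  38.4]
top stud 22 [540.4 -45.1  38. ]
top stud 6 [539.  -91.7  38.8]
top stud 24 [469.8  42.7  39.2]
top stud 22 [470.5   3.7  38.9]
```

```bash
python3 - <<'E'
from h import *
P,f=load('w3.npz'); x,y,z=[P[...,i]*1000 for i in range(3)]
g=(f.max(-1).astype(int)-f.min(-1)<25)
for c in range(215,300,12):
  k=g[:,c]&(z[:,c]>60)&(z[:,c]<118)&(np.arange(384)<262)
  i=np.where(k)[0]
  print(c,[(r,round(x[r,c],1),round(y[r,c],1),round(z[r,c],1)) for r in i[[0,3,-20,-1]]] if len(i)>20 else len(i))
r=205
k=[(c,round(x[r,c],1),round(y[r,c],1),round(z[r,c],1)) for c in range(190,330,4)]
print(k)
E
python3 - <<'E'
import cv2
i=cv2.imread('pics/w3.png')[150:290,150:370]
cv2.imwrite('pics/w3c.png',cv2.resize(i,None,fx=3,fy=3))
E
```

```text
215 [(np.int64(193), np.float64(489.1), np.float64(-113.3), np.float64(67.7)), (np.int64(196), np.float64(490.3), np.float64(-112.9), np.float64(76.3)), (np.int64(222), np.float64(494.4), np.float64(-117.7), np.float64(107.0)), (np.int64(241), np.float64(494.2), np.float64(-127.5), np.float64(107.4))]
227 [(np.int64(191), np.float64(496.1), np.float64(-113.0), np.float64(64.1)), (np.int64(194), np.float64(496.9), np.float64(-112.9), np.float64(71.8)), (np.int64(222), np.float64(500.2), np.float64(-117.6), np.float64(107.1)), (np.int64(241), np.float64(500.0), np.float64(-127.6), np.float64(107.0))]
239 [(np.int64(191), np.float64(503.6), np.float64(-113.0), np.float64(63.8)), (np.int64(194), np.float64(504.1), np.float64(-112.7), np.float64(72.3)), (np.int64(222), np.float64(506.0), np.float64(-117.9), np.float64(106.4)), (np.int64(241), np.float64(505.9), np.float64(-127.8), np.float64(106.6))]
251 [(np.int64(191), np.float64(511.1), np.float64(-112.7), np.float64(64.6)), (np.int64(194), np.float64(511.3), np.float64(-112.6), np.float64(72.5)), (np.int64(222), np.float64(511.9), np.
[... 2864 characters left out ...]
6, np.float64(529.9), np.float64(-112.5), np.float64(95.1)), (290, np.float64(532.1), np.float64(-112.7), np.float64(94.5)), (294, np.float64(534.2), np.float64(-112.8), np.float64(94.2)), (298, np.float64(536.4), np.float64(-113.0), np.float64(93.4)), (302, np.float64(551.3), np.float64(-136.6), np.float64(15.4)), (306, np.float64(554.7), np.float64(-136.9), np.float64(14.3)), (310, np.float64(557.9), np.float64(-136.9), np.float64(14.3)), (314, np.float64(561.1), np.float64(-136.8), np.float64(14.4)), (318, np.float64(564.3), np.float64(-136.8), np.float64(14.5)), (322, np.float64(567.3), np.float64(-136.5), np.float64(15.4)), (326, np.float64(571.0), np.float64(-137.0), np.float64(13.7))]
```

View pics/w3c.png

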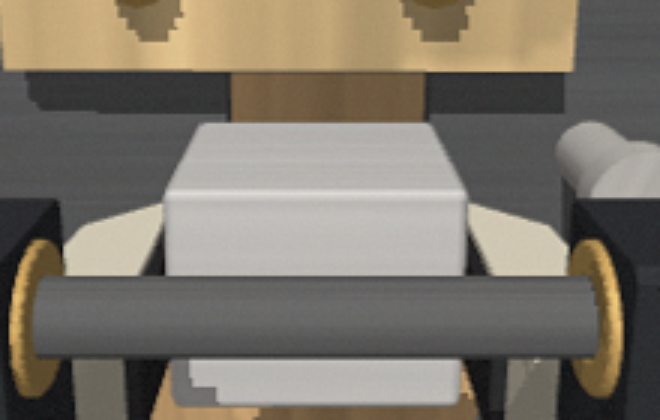

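The crop shows the block (165–465 wide, top edge at 125) in front of the pocket (230–425). It needs a small +x shift. Correct and descend to just above the slab.

Request:
jog_arm([
  [-0.1, 0.0024, -0.0008, -0.02, 0, 0, -0.001],
  [-0.1, 0.0024, -0.0008, -0.04, 0, 0, -0.001],
  [-0.1, 0.0024, -0.0008, -0.054, 0, 0, -0.001],
  [-0.1, 0.0024, -0.0008, -0.054, 0, 0, -0.001],
  [-0.1, 0.0024, -0.0008, -0.054, 0, 0, -0.001],
])

```text
clock: 14.53
position: [0.5171, -0.1379, 0.0423]
tool_rot: [179.9, 0.0, 89.8]
wrist_force: [0.1, -0.5, -1.0]
gripper_width: 0.0498
gripper_force: 25.0
```

```bash
cat > blk.py <<'E'
from h import *
w=grab('wrist'); P=world(w); f=w['frame']; x,y,z=[P[...,i]*1000 for i in range(3)]
s=env.sense();print(s['position'],s['tool_rot'],s['wrist_force'])
pk=(x>470)&(x<560)&(z<7)&(z>-8)&(y>-125)&(y<-100); print('pocket',pk.sum(),np.percentile(x[pk],[0,1,99,100]).round(1) if pk.sum() else '',np.percentile(y[pk],[1,99]).round(1) if pk.sum() else '')
pl=(z>22)&(z<33)&(x>420)&(x<590)&(y>-130)&(y<-60)&(f[...,0].astype(int)-f[...,2]>25)
print('plate x',np.percentile(x[pl],[.5,99.5]).round(1),'ymin',np.percentile(y[pl],.3).round(1))
zt=s['position'][2]*1000
c=(f.max(-1).astype(int)-f.min(-1)<25)&(x>480)&(x<550)&(y>-118)&(y<-106)&(z>max(zt-8,18))&(z<zt+18)
n,l,st,_=cv2.connectedComponentsWithStats(c.astype(np.uint8)); m=l==1+np.argmax(st[1:,4])
print('face',m.sum(),np.percentile(x[m],[.5,99.5]).round(1),np.median(y[m]).round(1))
E
python3 blk.py
```

```text
[ 0.51747205 -0.13810161  0.04263403] [1.79869039e+02 5.36163640e-02 8.98409480e+01] [-0.40534182 -0.26924219 -2.10551921]
pocket 677 [489.  489.2 543.2 543.4] [-121.4 -114.5]
plate x [436.8 575.5] ymin -108.3
face 1220 [494.  541.9] -115.1
```

Request:
jog_arm([
  [-0.1, -0.0016, 0.0019, 0, 0, 0, 0.001],
  [-0.1, -0.0016, 0.0019, 0, 0, 0, 0.001],
  [-0.1, -0.0016, 0.0019, 0, 0, 0, 0.001],
])

```text
clock: 14.83
position: [0.5156, -0.1364, 0.042]
tool_rot: [179.9, 0.0, 90.0]
wrist_force: [-0.4, 0.7, -1.9]
gripper_width: 0.0499
gripper_force: 25.0
```

```bash
python3 blk.py
```

```text
[ 0.51558002 -0.13640158  0.04180567] [1.79934218e+02 2.57207735e-02 8.99958835e+01] [-0.4169477  -1.01351922 -2.10726189]
pocket 481 [489.2 489.3 543.3 543.4] [-119.  -114.8]
plate x [436.8 575.5] ymin -108.1
face 1187 [492.5 540.4] -113.5
```

Request:
jog_arm([
  [-0.1, 0, 0, -0.003, 0, 0, 0],
  [-0.1, 0, 0, -0.006, 0, 0, 0],
  [-0.1, 0, 0, -0.009, 0, 0, 0],
  [-0.1, 0, 0, -0.012, 0, 0, 0],
  [-0.1, 0, 0, -0.012, 0, 0, 0],
])

```text
clock: 15.3
position: [0.5149, -0.1362, 0.0308]
tool_rot: [-179.9, -0.0, 90.0]
wrist_force: [-0.4, -0.7, -2.9]
gripper_width: 0.05
gripper_force: 25.0
```

Request:
jog_arm([
  [-0.1, 0, 0, -0.004, 0, 0, 0],
  [-0.1, 0, 0, -0.008, 0, 0, 0],
  [-0.1, 0, 0, -0.01, 0, 0, 0],
  [-0.1, 0, 0, -0.01, 0, 0, 0],
])

```text
clock: 15.63
position: [0.515, -0.1362, 0.023]
tool_rot: [-180.0, -0.0, 90.0]
wrist_force: [0.4, 0.2, -2.5]
gripper_width: 0.0497
gripper_force: 25.0
```

In the pocket. Settle, release, rise.

Request:
jog_arm([
  [-0.1, 0, 0, -0.0015, 0, 0, 0],
  [-0.1, 0, 0, -0.0015, 0, 0, 0],
  [0.3, 0, 0, -0.0015, 0, 0, 0],
  [0.3, 0, 0, -0.0015, 0, 0, 0],
  [0.3, 0, 0, -0.0015, 0, 0, 0],
  [0.3, 0, 0, -0.0015, 0, 0, 0],
])

```text
clock: 16.13
position: [0.5155, -0.1364, 0.0226]
tool_rot: [180.0, 0.0, 90.0]
wrist_force: [0.1, 0.2, 0.1]
gripper_width: 0.0596
gripper_force: 0.0
```

Request:
jog_arm([
  [0.3, 0, 0, 0.03, 0, 0, 0],
  [0.3, 0, 0, 0.07, 0, 0, 0],
  [0.3, 0, 0, 0.12, 0, 0, 0],
  [0.3, 0, 0, 0.15, 0, 0, 0],
  [-1, 0, 0, 0.15, 0, 0, 0],
  [-1, -0.02, -0.205, 0.15, 0, 0, 0],
  [-1, -0.02, -0.205, 0.15, 0, 0, 0],
  [-1, -0.02, -0.205, 0.15, 0, 0, 0],
  [-1, -0.02, -0.205, 0.15, 0, 0, 0],
  [-1, -0.02, -0.205, 0.15, 0, 0, 0],
  [-1, -0.02, -0.205, 0.15, 0, 0, 0],
])

```text
clock: 17.05
position: [0.4984, -0.3022, 0.1414]
tool_rot: [-180.0, -0.0, 89.8]
wrist_force: [0.1, -0.2, -0.2]
gripper_width: 0.0178
gripper_force: 0.0
```

Run:
```python
from h import *
d=grab('top','t5.png'); P=world(d); np.savez('t5.npz',P=P,f=d['frame']); z=P[...,2]
print(plate(d))
f=d['frame'].astype(int); g=f.max(-1)-f.min(-1)<25
b=win(265,315,150,200)&g&(z>.036)&(z<.055); print('block',rect(P,b))
q=P[win(270,345,130,175)&(z>.065)&(z<.095)]*1000; print('knob',len(q),np.median(q,0).round(1))
d=grab('scene','s5.png'); P=world(d); z=P[...,2]; f=d['frame'].astype(int); g=f.max(-1)-f.min(-1)<25
print('block s',rect(P,win(205,260,180,240)&g&(z>.036)&(z<.052)&(P[...,0]<.56)&(P[...,1]>-.175)))
s=env.sense();print(s['position'])
i=cv2.imread('pics/s5.png')[160:270,170:320]; cv2.imwrite('pics/s5c.png',cv2.resize(i,None,fx=4,fy=4))
```

```text
(((505.7831115722656, -21.553756713867188), (179.8759765625, 140.38682556152344), 89.83275604248047), 3328, np.float64(26.925875720400047))
block (((515.789306640625, -136.82908630371094), (50.453128814697266, 39.128170013427734), 0.4521380662918091), 310, np.float64(44.59160823222831))
knob 49 [ 542.2 -231.    84.7]
block s (((516.0100708007812, -135.66131591796875), (39.44618225097656, 53.93605041503906), 89.9715576171875), 225, np.float64(45.657245392833))
[ 0.49892909 -0.29955019  0.14165738]
```

View pics/s5c.png

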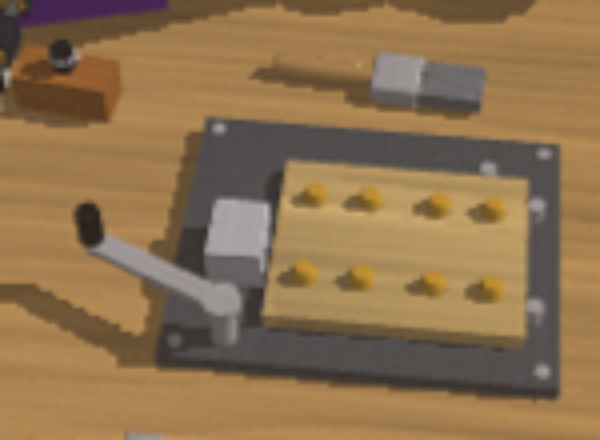

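The block sits in the pocket (top at z ≈ 45 mm) and the plate is square at (505.8, −21.6). The latch is still open, knob at (88,222) in the crop. Go behind the knob.

Request:
jog_arm([
  [-1, 0.0888, 0.07, 0, 0, 0, 0.361],
  [-1, 0.0888, 0.07, 0, 0, 0, 0.361],
  [-1, 0.0888, 0.07, 0, 0, 0, 0.361],
  [-1, 0.0888, 0.07, 0, 0, 0, 0.361],
  [-1, 0.0888, 0.07, 0, 0, 0, 0.361],
  [-1, 0.0888, 0.07, 0, 0, 0, 0.361],
  [-1, 0.0888, 0.07, 0, 0, 0, 0.361],
  [-1, 0.0888, 0.07, 0, 0, 0, 0.361],
  [-1, 0.0888, 0.07, 0, 0, 0, 0.361],
  [-1, 0.0888, 0.07, 0, 0, 0, 0.361],
  [-1, 0.0888, 0.07, 0, 0, 0, 0.361],
])

```text
clock: 18.07
position: [0.5705, -0.2428, 0.1423]
tool_rot: [180.0, -0.0, 154.9]
wrist_force: [0.1, -0.2, 0.9]
gripper_width: 0.0006
gripper_force: 0.0
```

Request:
jog_arm([
  [-1, 0, 0, -0.045, 0, 0, 0],
  [-1, 0, 0, -0.08, 0, 0, 0],
  [-1, 0, 0, -0.095, 0, 0, 0],
  [-1, 0, 0, -0.095, 0, 0, 0],
  [-1, 0, 0, -0.095, 0, 0, 0],
])

```text
clock: 18.48
position: [0.5705, -0.244, 0.0666]
tool_rot: [180.0, -0.0, 154.9]
wrist_force: [-0.3, -0.7, -0.0]
gripper_width: 0.0006
gripper_force: 0.0
```

Request:
jog_arm([
  [-1, -0.0154, 0.0055, 0, 0, 0, 0],
  [-1, -0.0298, 0.0103, 0, 0, 0, -0.036],
  [-1, -0.0434, 0.0166, 0, 0, 0, -0.072],
  [-1, -0.0564, 0.0244, 0, 0, 0, -0.108],
  [-1, -0.0684, 0.0336, 0, 0, 0, -0.144],
  [-1, -0.0793, 0.0443, 0, 0, 0, -0.181],
  [-1, -0.0888, 0.056, 0, 0, 0, -0.217],
  [-1, -0.0969, 0.0688, 0, 0, 0, -0.253],
  [-1, -0.1035, 0.0823, 0, 0, 0, -0.289],
  [-1, -0.1086, 0.0964, 0, 0, 0, -0.325],
  [-1, -0.1086, 0.0964, 0, 0, 0, -0.325],
])

```text
clock: 19.4
position: [0.4838, -0.1662, 0.0684]
tool_rot: [179.9, 0.1, 96.2]
wrist_force: [0.8, 0.0, -1.2]
gripper_width: 0.0006
gripper_force: 0.0
```

Request:
jog_arm([
  [-1, -0.002, 0.005, 0, 0, 0, -0.012],
  [-1, -0.003, 0.01, 0, 0, 0, -0.024],
  [-1, -0.0035, 0.0135, 0, 0, 0, -0.036],
  [-1, -0.0035, 0.0135, 0, 0, 0, -0.036],
])

```text
clock: 19.73
position: [0.4819, -0.157, 0.0679]
tool_rot: [179.8, 0.1, 90.1]
wrist_force: [0.0, -0.8, 0.4]
gripper_width: 0.0006
gripper_force: 0.0
```

Request:
jog_arm([
  [-1, 0, 0.001, 0, 0, 0, 0],
  [-1, 0, 0.0015, 0, 0, 0, 0],
  [-1, 0, 0.0015, 0, 0, 0, 0],
  [-1, 0, 0.0015, 0, 0, 0, 0],
])

```text
clock: 20.07
position: [0.4809, -0.1555, 0.0666]
tool_rot: [180.0, 0.0, 90.0]
wrist_force: [0.3, -0.5, -0.0]
gripper_width: 0.0002
gripper_force: 0.2
```

Request:
jog_arm([
  [-1, 0, 0.001, 0, 0, 0, 0],
  [-1, 0, 0.002, 0, 0, 0, 0],
  [-1, 0, 0.002, 0, 0, 0, 0],
  [-1, 0, 0.002, 0, 0, 0, 0],
])

```text
clock: 20.4
position: [0.4808, -0.1541, 0.0664]
tool_rot: [180.0, 0.0, 90.0]
wrist_force: [-1.4, -4.5, -1.2]
gripper_width: 0.0002
gripper_force: 2.0
```

Request:
jog_arm([
  [-1, 0, 0.001, 0, 0, 0, 0],
  [-1, 0, 0.001, 0, 0, 0, 0],
  [-1, 0, 0.001, 0, 0, 0, 0],
])

```text
clock: 20.65
position: [0.4808, -0.1539, 0.0665]
tool_rot: [180.0, 0.1, 90.0]
wrist_force: [-1.2, -8.9, -0.3]
gripper_width: 0.0001
gripper_force: 3.5
```

Request:
jog_arm([
  [-1, 0, 0.001, 0, 0, 0, 0],
  [-1, 0, 0.001, 0, 0, 0, 0],
  [-1, 0, 0.001, 0, 0, 0, 0],
])

```text
clock: 20.9
position: [0.4808, -0.1538, 0.0665]
tool_rot: [180.0, 0.2, 90.0]
wrist_force: [-2.7, -11.1, 0.2]
gripper_width: 0.0005
gripper_force: 5.0
```

Latch at its end stop (11 N). Back off, rise, and re-measure everything.

Request:
jog_arm([
  [-1, 0, -0.02, 0, 0, 0, 0],
  [-1, 0, -0.03, 0.03, 0, 0, 0],
  [-1, 0, -0.03, 0.07, 0, 0, 0],
  [-1, 0, -0.03, 0.13, 0, 0, 0],
  [0.4, -0.06, -0.05, 0.15, 0, 0, 0],
  [0.4, -0.06, -0.05, 0.15, 0, 0, 0],
  [0.4, -0.06, -0.05, 0.15, 0, 0, 0],
  [0.4, -0.06, -0.05, 0.15, 0, 0, 0],
])

```text
clock: 21.57
position: [0.4323, -0.1917, 0.1862]
tool_rot: [180.0, -0.0, 89.9]
wrist_force: [-0.3, -0.1, -0.1]
gripper_width: 0.023
gripper_force: 0.0
```

```bash
cat > meas.py <<'E'
from h import *
import sys
def holders(d,name):
    P=world(d); z=P[...,2]; f=d['frame'].astype(int)
    m=((z>.029)&(z<.041)&(f[...,0]-f[...,2]>35)&(f[...,2]<110)&(P[...,0]>.28)&(P[...,0]<.8)&(abs(P[...,1])<.6)).astype(np.uint8)
    n,l,s,c=cv2.connectedComponentsWithStats(m)
    for i in range(1,n):
        if s[i,4]<60: continue
        q=P[l==i]; (cx,cy),(a,b),t=cv2.minAreaRect((q[:,:2]*1000).astype(np.float32))
        if a<b: a,b,t=b,a,t+90
        st=(z>.05)&(z<.066)&(np.hypot(P[...,0]*1000-cx,P[...,1]*1000-cy)<25)
        if 55<a<95 and 26<b<48: print(name,'holder at',round(cx,1),round(cy,1),'size',round(a,1),round(b,1),'xang',round((t+90)%180-90,1),'z',round(np.median(q[:,2])*1000,1),'stub',(np.median(P[st],0)*1000).round(1) if st.any() else '')
    return P
d=grab('top','top_l.png'); P=holders(d,'top'); z=P[...,2]
d2=grab('scene','scene_l.png'); holders(d2,'scene')
print('plate',plate(d))
f=d['frame'].astype(int); near=(abs(P[...,0]-.5)<.1)&(P[...,1]<-.1)&(P[...,1]>-.26)
q=P[near&(z>.065)&(z<.095)]*1000
if len(q): print('knob',len(q),np.median(q,0).round(1))
s=env.sense(); print(s['clock'],s['position'],s['tool_rot'],s['gripper_width'])
E
python3 meas.py
```

```text
top holder at 579.1 -362.0 size 76.9 36.0 xang -46.2 z 34.5 stub [ 577.9 -360.5   56.9]
top holder at 557.8 263.8 size 78.8 35.7 xang 55.1 z 35.2 stub [556.7 261.5  57.3]
top holder at 481.5 396.4 size 78.0 36.7 xang -80.4 z 35.3 stub [480.4 394.6  58.2]
scene holder at 368.1 -294.3 size 76.2 39.7 xang 84.6 z 35.2 stub [ 371. -293.   57.]
scene holder at 482.3 397.5 size 78.5 38.9 xang -80.0 z 35.9 stub [485.3 395.5  58.2]
scene holder at 581.1 -360.8 size 76.4 38.7 xang -47.8 z 35.8 stub [ 583.  -359.5   58.7]
scene holder at 558.5 264.0 size 76.1 39.4 xang 55.6 z 35.9 stub [561.9 262.9  57.8]
plate (((505.8088684082031, -20.492332458496094), (181.63555908203125, 140.83958435058594), 89.966064453125), 3421, np.float64(26.802900460365976))
knob 49 [ 480.3 -135.2   84.4]
21.6667 [ 0.43271943 -0.19143964  0.18528794] [-1.79933668e+02 -8.44160318e-02  8.99831163e+01] 0.030882620969189582
```

Latch shut (knob at (480.3, −135.2)), plate still square. First holder: the one at (366.5, −295).

Request:
jog_arm([
  [0.4, -0.0828, -0.1294, 0, 0, 0, -0.0344],
  [0.4, -0.0828, -0.1294, 0, 0, 0, -0.0344],
  [0.4, -0.0828, -0.1294, 0, 0, 0, -0.0344],
  [0.4, -0.0828, -0.1294, 0, 0, 0, -0.0344],
  [0.4, -0.0828, -0.1294, -0.05, 0, 0, -0.0344],
  [0.4, -0.0828, -0.1294, -0.1, 0, 0, -0.0344],
  [0.4, -0.0828, -0.1294, -0.1, 0, 0, -0.0344],
  [0.4, -0.0828, -0.1294, -0.1, 0, 0, -0.0344],
])

```text
clock: 22.33
position: [0.3659, -0.2939, 0.1046]
tool_rot: [-179.7, -0.3, 83.8]
wrist_force: [-0.2, 0.1, 1.4]
gripper_width: 0.0643
gripper_force: 0.0
```

Run:
```python
from h import *
w=grab('wrist','w6.png')
s=env.sense(); print(s['position'],s['tool_rot'],s['gripper_width'])
P=world(w);z=P[...,2];f=w['frame'].astype(int)
print(rect(P,(z>.029)&(z<.041)&(f[...,0]-f[...,2]>35)&(np.hypot(P[...,0]-.366,P[...,1]+.295)<.06)))
```

```text
[ 0.3670067  -0.29512515  0.10643998] [-1.79938500e+02 -7.58108545e-02  8.38413487e+01] 0.06455648972753977
(((366.9106140136719, -290.4154968261719), (73.34168243408203, 36.09095764160156), 83.56263732910156), 3275, np.float64(36.34149159805628))
```

View pics/w6.png

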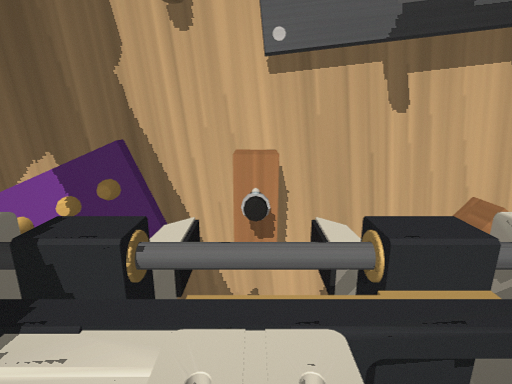

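Holder at (233–279, 150–240), stub (256,207), centred between the fingers. Descend and grip.

Request:
jog_arm([
  [0.4, 0, 0, -0.045, 0, 0, 0],
  [0.4, 0, 0, -0.085, 0, 0, 0],
  [0.4, 0, 0, -0.11, 0, 0, 0],
  [0.4, 0, 0, -0.119, 0, 0, 0],
  [0.4, 0, 0, -0.119, 0, 0, 0],
  [-0.5, 0, 0, -0.119, 0, 0, 0],
  [-0.5, 0, 0, -0.119, 0, 0, 0],
  [-0.5, 0, 0, -0.119, 0, 0, 0],
  [-0.5, 0, 0, -0.119, 0, 0, 0],
  [-0.5, 0, 0, -0.119, 0, 0, 0],
  [-0.5, 0, 0, -0.119, 0, 0, 0],
  [-0.5, 0, 0, -0.119, 0, 0, 0],
], force=30)

```text
clock: 23.38
position: [0.3667, -0.2959, 0.012]
tool_rot: [179.9, 0.1, 83.8]
wrist_force: [-0.8, 1.0, 6.5]
gripper_width: 0.0361
gripper_force: 30.0
```

Request:
jog_arm([
  [-0.5, 0, 0, 0.04, 0, 0, 0],
  [-0.5, 0, 0, 0.08, 0, 0, 0],
  [-0.5, 0, 0, 0.12, 0, 0, 0],
  [-0.5, 0, 0, 0.15, 0, 0, 0],
  [-0.5, 0, 0, 0.15, 0, 0, 0],
])

```text
clock: 23.8
position: [0.3683, -0.2975, 0.1358]
tool_rot: [179.6, 0.3, 83.8]
wrist_force: [0.2, -0.6, -1.1]
gripper_width: 0.0359
gripper_force: 30.0
```

Request:
jog_arm([
  [-0.5, 0.1281, 0.2891, 0, 0, 0, 0.0344],
  [-0.5, 0.1281, 0.2891, 0, 0, 0, 0.0344],
  [-0.5, 0.1281, 0.2891, 0, 0, 0, 0.0344],
  [-0.5, 0.1281, 0.2891, 0, 0, 0, 0.0344],
  [-0.5, 0.1281, 0.2891, 0, 0, 0, 0.0344],
  [-0.5, 0.1281, 0.2891, 0, 0, 0, 0.0344],
  [-0.5, 0.1281, 0.2891, 0, 0, 0, 0.0344],
  [-0.5, 0.1281, 0.2891, 0, 0, 0, 0.0344],
  [-0.5, 0.1281, 0.2891, -0.06, 0, 0, 0.0344],
  [-0.5, 0.1281, 0.2891, -0.07, 0, 0, 0.0344],
  [-0.5, 0.1281, 0.2891, -0.07, 0, 0, 0.0344],
])

```text
clock: 24.72
position: [0.4657, -0.0646, 0.0717]
tool_rot: [-179.6, -0.1, 89.9]
wrist_force: [-1.5, 0.7, -0.7]
gripper_width: 0.0359
gripper_force: 30.0
```

```bash
cat > held.py <<'E'
from h import *
w=grab('wrist','w7.png'); P=world(w); f=w['frame'].astype(int); x,y,z=[P[...,i]*1000 for i in range(3)]
s=env.sense();p=s['position']*1000;print(p.round(1),s['tool_rot'].round(2),s['wrist_force'].round(1))
near=(abs(x-p[0])<35)&(abs(y-p[1]-20)<60)
wood=(f[...,0]-f[...,2]>25)
top=near&wood&(abs(z-(p[2]+24))<5); fc=near&wood&(z>p[2]-8)&(z<p[2]+16)&(y>p[1]+30)&(y<p[1]+50)
if top.sum()>30:
  n,l,st,_=cv2.connectedComponentsWithStats(top.astype(np.uint8)); top=l==1+np.argmax(st[1:,4])
  print('held top x',np.percentile(x[top],[1,99]).round(1),'ymax',np.percentile(y[top],99.5).round(1),'z',np.median(z[top]).round(1))
if fc.sum()>30: print('end face',fc.sum(),'y',np.median(y[fc]).round(1),'x',np.percentile(x[fc],[1,99]).round(1),'zmin',np.percentile(z[fc],1).round(1))
far=~near
pl=(abs(z-28.5)<4)&(x>420)&(x<590)&wood&(y>-120)&(y<80)
print('plate x',np.percentile(x[pl],[.3,99.7]).round(1),'y',np.percentile(y[pl],[.3,99.7]).round(1))
stm=(z>37.5)&(z<44)&(x>430)&(x<590)&(y>-120)&(y<70)&wood
n,l,st,c=cv2.connectedComponentsWithStats(stm.astype(np.uint8))
for i in range(1,n):
  if st[i,4]>40: q=np.stack([x,y,z],-1)[l==i]; print('stud',st[i,4],q.mean(0).round(1),'ctr of extent',((q[:,:2].max(0)+q[:,:2].min(0))/2).round(1))
E
python3 held.py; python3 - <<'E'
E
```

```text
[467.1 -65.   73.5] [-1.7974e+02 -7.0000e-02  8.9900e+01] [ 0.2 -0.4 -0.8]
held top x [449.  484.4] ymax -22.6 z 96.1
end face 530 y -22.6 x [448.9 484.1] zmin 66.4
plate x [436.4 575.7] y [-67.1  71.4]
stud 510 [471.   46.   39.9] ctr of extent [471.1  46.2]
stud 517 [540.   46.1  39.9] ctr of extent [540.3  46.6]
stud 431 [471.    6.6  39.9] ctr of extent [470.7   6.6]
stud 427 [540.1   6.7  40. ] ctr of extent [540.2   6.4]
stud 356 [540.1 -42.6  39.9] ctr of extent [540.6 -43. ]
```

View pics/w7.png

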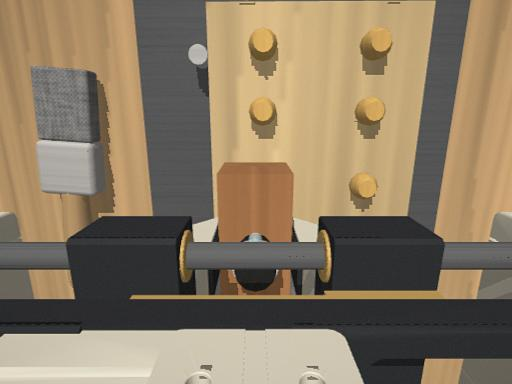

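Wrist view: the held holder (218–294, 163–250) sits slightly to the −x, +y side of its stud pair. Free studs at (262,43), (262,110), (376,43), (370,110), (363,185). Correct and descend to just above the tips.

Request:
jog_arm([
  [-0.5, 0.005, -0.0038, 0, 0, 0, 0],
  [-0.5, 0.005, -0.0038, -0.015, 0, 0, 0],
  [-0.5, 0.005, -0.0038, -0.023, 0, 0, 0],
  [-0.5, 0.005, -0.0038, -0.023, 0, 0, 0],
  [-0.5, 0.005, -0.0038, -0.023, 0, 0, 0],
])

```text
clock: 25.18
position: [0.4731, -0.0677, 0.0572]
tool_rot: [180.0, 0.0, 90.0]
wrist_force: [-0.5, 0.7, -0.9]
gripper_width: 0.0361
gripper_force: 30.0
```

```bash
python3 held.py
```

```text
[473.2 -67.7  57.4] [1.7994e+02 2.0000e-02 8.9970e+01] [-0.7 -0.1 -0.7]
held top x [456.2 491.5] ymax -25.6 z 81.6
end face 507 y -25.7 x [456.2 491.4] zmin 49.5
plate x [436.4 575.7] y [-66.1  63.9]
stud 608 [471.   46.   39.9] ctr of extent [470.6  46.4]
stud 605 [540.   46.1  40. ] ctr of extent [540.5  46.4]
stud 509 [540.1   6.6  39.9] ctr of extent [540.6   6.7]
stud 521 [471.    6.5  39.9] ctr of extent [471.3   6.5]
stud 406 [540.1 -42.7  39.9] ctr of extent [540.6 -43. ]
```

Request:
jog_arm([
  [-0.5, -0.0037, 0, 0, 0, 0, 0],
  [-0.5, -0.0037, 0, -0.004, 0, 0, 0],
  [-0.5, -0.0037, 0, -0.004, 0, 0, 0],
  [-0.5, -0.0037, 0, -0.004, 0, 0, 0],
])

```text
clock: 25.57
position: [0.4698, -0.0672, 0.0536]
tool_rot: [-180.0, -0.0, 90.0]
wrist_force: [0.2, -0.1, -1.0]
gripper_width: 0.0359
gripper_force: 30.0
```

```bash
python3 held.py | head -3
```

```text
[469.9 -67.2  53.6] [179.99   0.    89.99] [ 0.4 -1.  -1.7]
held top x [452.9 488.3] ymax -25.1 z 77.9
end face 505 y -25.2 x [452.9 488. ] zmin 45.8
```

Request:
jog_arm([
  [-0.5, 0.0004, -0.0005, -0.003, 0, 0, 0],
  [-0.5, 0.0004, -0.0005, -0.006, 0, 0, 0],
  [-0.5, 0.0004, -0.0005, -0.009, 0, 0, 0],
  [-0.5, 0.0004, -0.0005, -0.009, 0, 0, 0],
])

```text
clock: 25.95
position: [0.4699, -0.0676, 0.0457]
tool_rot: [-179.9, -0.0, 90.0]
wrist_force: [-0.3, -0.1, -1.2]
gripper_width: 0.0361
gripper_force: 30.0
```

Request:
jog_arm([
  [-0.5, 0, 0, -0.003, 0, 0, 0],
  [-0.5, 0, 0, -0.006, 0, 0, 0],
  [-0.5, 0, 0, -0.008, 0, 0, 0],
  [-0.5, 0, 0, -0.008, 0, 0, 0],
])

```text
clock: 26.28
position: [0.4702, -0.0677, 0.04]
tool_rot: [180.0, -0.0, 90.0]
wrist_force: [-1.3, 0.8, 1.3]
gripper_width: 0.0358
gripper_force: 30.0
```

Request:
jog_arm([
  [-0.5, 0, 0, -0.001, 0, 0, 0],
  [-0.5, 0, 0, -0.002, 0, 0, 0],
  [-0.5, 0, 0, -0.002, 0, 0, 0],
])

```text
clock: 26.53
position: [0.4703, -0.0677, 0.04]
tool_rot: [180.0, 0.0, 90.0]
wrist_force: [-7.1, 1.4, 20.1]
gripper_width: 0.0358
gripper_force: 30.0
```

Request:
jog_arm([
  [-0.5, 0, 0, -0.001, 0, 0, 0],
  [-0.5, 0, 0, -0.0015, 0, 0, 0],
  [-0.5, 0, 0, -0.0015, 0, 0, 0],
])

```text
clock: 26.78
position: [0.4703, -0.0677, 0.0399]
tool_rot: [179.9, 0.0, 90.0]
wrist_force: [-9.3, 3.3, 33.1]
gripper_width: 0.0356
gripper_force: 30.0
```

Seated and firm (33 N, TCP 12 mm above the plate top). Release and go to the holder at (579, −362).

Request:
jog_arm([
  [0.15, 0, 0, 0.0015, 0, 0, 0],
  [0.15, 0, 0, 0.0015, 0, 0, 0],
  [0.15, 0, 0, 0.0015, 0, 0, 0],
  [0.15, 0, 0, 0.03, 0, 0, 0],
  [0.15, 0, 0, 0.07, 0, 0, 0],
  [0.15, 0, 0, 0.12, 0, 0, 0],
  [0.4, 0, 0, 0.165, 0, 0, 0],
  [0.4, 0, 0, 0.165, 0, 0, 0],
])

```text
clock: 27.45
position: [0.4738, -0.0687, 0.1753]
tool_rot: [179.4, 0.2, 90.0]
wrist_force: [0.6, -1.2, 0.8]
gripper_width: 0.061
gripper_force: 0.0
```

Request:
jog_arm([
  [0.4, 0.1361, -0.3676, 0, 0, 0, 0.2433],
  [0.4, 0.1361, -0.3676, 0, 0, 0, 0.2433],
  [0.4, 0.1361, -0.3676, 0, 0, 0, 0.2433],
  [0.4, 0.1361, -0.3676, 0, 0, 0, 0.2433],
  [0.4, 0.1361, -0.3676, 0, 0, 0, 0.2433],
  [0.4, 0.1361, -0.3676, 0, 0, 0, 0.2433],
  [0.4, 0.1361, -0.3676, 0, 0, 0, 0.2433],
  [0.4, 0.1361, -0.3676, 0, 0, 0, 0.2433],
  [0.4, 0.1361, -0.3676, 0, 0, 0, 0.2433],
  [0.4, 0.1361, -0.3676, -0.05, 0, 0, 0.2433],
  [0.4, 0.1361, -0.3676, -0.09, 0, 0, 0.2433],
  [0.4, 0.1361, -0.3676, -0.09, 0, 0, 0.2433],
])

```text
clock: 28.45
position: [0.5753, -0.3586, 0.0886]
tool_rot: [-179.9, -0.8, 133.8]
wrist_force: [-1.4, 0.7, -1.1]
gripper_width: 0.064
gripper_force: 0.0
```

```bash
python3 meas.py
```

```text
top holder at 557.8 263.7 size 77.0 35.7 xang 54.9 z 35.3 stub [556.4 262.3  58.1]
top holder at 481.3 396.9 size 76.4 36.4 xang -80.1 z 35.4 stub [480.2 393.9  56.6]
scene holder at 473.4 13.7 size 70.0 47.4 xang 5.3 z 30.3 stub 
scene holder at 479.9 55.1 size 55.3 45.3 xang 42.6 z 30.4 stub 
scene holder at 482.9 398.1 size 79.4 38.9 xang -82.0 z 35.9 stub [486.  396.   58.4]
scene holder at 580.8 -360.5 size 75.7 38.9 xang -46.8 z 35.4 stub [ 586.9 -358.3   51.8]
scene holder at 559.1 264.0 size 76.2 39.0 xang 56.3 z 36.0 stub [561.5 263.2  58.3]
scene holder at 765.7 78.2 size 68.0 30.0 xang -0.1 z 40.1 stub 
plate (((506.51531982421875, 6.385101318359375), (125.6657943725586, 140.08494567871094), 88.8952407836914), 1003, np.float64(27.073160405785565))
28.55 [ 0.57851952 -0.36078479  0.09585597] [-179.98193656   -0.2111306   133.80312413] 0.06454325347514565
```

Request:
jog_arm([
  [0.4, 0.001, -0.0012, -0.04, 0, 0, 0],
  [0.4, 0.001, -0.0012, -0.075, 0, 0, 0],
  [0.4, 0.001, -0.0012, -0.095, 0, 0, 0],
  [0.4, 0.001, -0.0012, -0.105, 0, 0, 0],
  [0.4, 0.001, -0.0012, -0.105, 0, 0, 0],
  [0.4, 0.001, -0.0012, -0.105, 0, 0, 0],
])

```text
clock: 29.05
position: [0.5811, -0.3634, 0.0153]
tool_rot: [180.0, 0.2, 133.8]
wrist_force: [0.2, 0.3, 0.5]
gripper_width: 0.0642
gripper_force: 0.0
```

Request:
jog_arm([
  [0.4, -0.002, 0.002, -0.004, 0, 0, 0],
  [0.4, -0.002, 0.002, -0.004, 0, 0, 0],
  [-0.5, -0.002, 0.002, -0.004, 0, 0, 0],
  [-0.5, -0.002, 0.002, -0.004, 0, 0, 0],
  [-0.5, -0.002, 0.002, -0.004, 0, 0, 0],
  [-0.5, -0.002, 0.002, -0.004, 0, 0, 0],
  [-0.5, -0.002, 0.002, -0.004, 0, 0, 0],
  [-0.5, -0.002, 0.002, -0.004, 0, 0, 0],
  [-0.5, -0.002, 0.002, -0.004, 0, 0, 0],
])

```text
clock: 29.8
position: [0.5785, -0.3611, 0.0101]
tool_rot: [180.0, 0.0, 133.8]
wrist_force: [0.4, 0.8, 1.1]
gripper_width: 0.0358
gripper_force: 30.0
```

Request:
jog_arm([
  [-0.5, 0, 0, 0.04, 0, 0, 0],
  [-0.5, 0, 0, 0.08, 0, 0, 0],
  [-0.5, 0, 0, 0.12, 0, 0, 0],
  [-0.5, 0, 0, 0.16, 0, 0, 0],
  [-0.5, 0, 0, 0.16, 0, 0, 0],
  [-0.5, 0, 0, 0.16, 0, 0, 0],
])

```text
clock: 30.3
position: [0.5791, -0.3618, 0.1401]
tool_rot: [180.0, 0.2, 133.8]
wrist_force: [0.1, -0.1, -1.4]
gripper_width: 0.0356
gripper_force: 30.0
```

Request:
jog_arm([
  [-0.5, -0.0481, 0.3685, 0, 0, 0, -0.2433],
  [-0.5, -0.0481, 0.3685, 0, 0, 0, -0.2433],
  [-0.5, -0.0481, 0.3685, 0, 0, 0, -0.2433],
  [-0.5, -0.0481, 0.3685, 0, 0, 0, -0.2433],
  [-0.5, -0.0481, 0.3685, 0, 0, 0, -0.2433],
  [-0.5, -0.0481, 0.3685, 0, 0, 0, -0.2433],
  [-0.5, -0.0481, 0.3685, 0, 0, 0, -0.2433],
  [-0.5, -0.0481, 0.3685, 0, 0, 0, -0.2433],
  [-0.5, -0.0481, 0.3685, 0, 0, 0, -0.2433],
  [-0.5, -0.0481, 0.3685, 0, 0, 0, -0.2433],
])

```text
clock: 31.13
position: [0.5394, -0.0662, 0.1368]
tool_rot: [-179.9, 0.0, 90.1]
wrist_force: [-0.0, 0.2, -0.9]
gripper_width: 0.0356
gripper_force: 30.0
```

Request:
jog_arm([
  [-0.5, 0, 0, -0.04, 0, 0, 0],
  [-0.5, 0, 0, -0.08, 0, 0, 0],
  [-0.5, 0, 0, -0.09, 0, 0, 0],
  [-0.5, 0, 0, -0.09, 0, 0, 0],
  [-0.5, 0, 0, -0.09, 0, 0, 0],
  [-0.5, 0, 0, -0.09, 0, 0, 0],
])

```text
clock: 31.63
position: [0.541, -0.0673, 0.0673]
tool_rot: [179.9, 0.0, 89.9]
wrist_force: [-0.4, -0.3, -0.7]
gripper_width: 0.0356
gripper_force: 30.0
```

```bash
python3 held.py
```

```text
[541.1 -67.2  67.5] [1.7983e+02 5.0000e-02 8.9950e+01] [ 0.6  0.6 -1. ]
held top x [524.1 559.4] ymax -27.3 z 93.6
end face 566 y -27.5 x [524.2 559.3] zmin 59.8
plate x [436.4 575.7] y [-68.9  67.7]
stud 541 [472.   46.   39.9] ctr of extent [471.5  46.4]
stud 539 [540.9  46.2  40. ] ctr of extent [540.8  46.3]
stud 457 [471.9   6.5  40. ] ctr of extent [471.5   6.1]
stud 456 [541.    6.7  40. ] ctr of extent [541.    6.7]
stud 224 [483.  -38.5  40.8] ctr of extent [471.4 -44.6]
```

Request:
jog_arm([
  [-0.5, -0.001, 0.0022, -0.01, 0, 0, 0],
  [-0.5, -0.001, 0.0022, -0.018, 0, 0, 0],
  [-0.5, -0.001, 0.0022, -0.018, 0, 0, 0],
  [-0.5, -0.001, 0.0022, -0.018, 0, 0, 0],
])

```text
clock: 32.02
position: [0.5387, -0.0644, 0.0512]
tool_rot: [-180.0, -0.0, 90.0]
wrist_force: [-0.7, 0.2, -1.8]
gripper_width: 0.0357
gripper_force: 30.0
```

```bash
python3 held.py
```

```text
[539.  -64.5  51.5] [-179.99   -0.     90.  ] [ 0.1  0.1 -0.8]
held top x [521.8 557.1] ymax -24.4 z 77.5
end face 554 y -24.5 x [521.8 557.1] zmin 43.9
plate x [436.4 575.7] y [-60.9  65.3]
stud 640 [541.   46.2  40. ] ctr of extent [540.8  46.6]
stud 647 [472.   46.   39.9] ctr of extent [471.7  46.1]
stud 529 [541.    6.7  39.9] ctr of extent [540.6   6.7]
stud 530 [472.    6.6  39.9] ctr of extent [471.7   6.4]
stud 267 [482.1 -34.2  40.8] ctr of extent [471.6 -40.6]
```

Request:
jog_arm([
  [-0.5, 0.0018, -0.0015, 0, 0, 0, 0],
  [-0.5, 0.0018, -0.0015, 0, 0, 0, 0],
  [-0.5, 0.0018, -0.0015, -0.003, 0, 0, 0],
  [-0.5, 0.0018, -0.0015, -0.006, 0, 0, 0],
  [-0.5, 0.0018, -0.0015, -0.009, 0, 0, 0],
  [-0.5, 0.0018, -0.0015, -0.009, 0, 0, 0],
])

```text
clock: 32.57
position: [0.5401, -0.0657, 0.0437]
tool_rot: [-179.9, -0.0, 90.0]
wrist_force: [-0.2, -0.5, -1.2]
gripper_width: 0.0359
gripper_force: 30.0
```

Request:
jog_arm([
  [-0.5, 0, 0, -0.003, 0, 0, 0],
  [-0.5, 0, 0, -0.006, 0, 0, 0],
  [-0.5, 0, 0, -0.0075, 0, 0, 0],
  [-0.5, 0, 0, -0.0075, 0, 0, 0],
])

```text
clock: 32.9
position: [0.5404, -0.0657, 0.0382]
tool_rot: [-180.0, -0.0, 90.0]
wrist_force: [0.9, 0.1, -2.3]
gripper_width: 0.0357
gripper_force: 30.0
```

Request:
jog_arm([
  [-0.5, 0, 0, -0.001, 0, 0, 0],
  [-0.5, 0, 0, -0.002, 0, 0, 0],
  [-0.5, 0, 0, -0.002, 0, 0, 0],
])

```text
clock: 33.15
position: [0.5405, -0.0658, 0.0381]
tool_rot: [180.0, 0.0, 90.0]
wrist_force: [-4.1, 0.5, 10.0]
gripper_width: 0.0359
gripper_force: 30.0
```

Request:
jog_arm([
  [-0.5, 0, 0, -0.0015, 0, 0, 0],
  [-0.5, 0, 0, -0.0015, 0, 0, 0],
  [0.15, 0, 0, 0.0015, 0, 0, 0],
  [0.15, 0, 0, 0.0015, 0, 0, 0],
  [0.15, 0, 0, 0.0015, 0, 0, 0],
  [0.15, 0, 0, 0.03, 0, 0, 0],
  [0.15, 0, 0, 0.07, 0, 0, 0],
  [0.15, 0, 0, 0.12, 0, 0, 0],
  [0.4, 0, 0, 0.165, 0, 0, 0],
  [0.4, 0, 0, 0.165, 0, 0, 0],
])

```text
clock: 33.98
position: [0.5442, -0.0666, 0.1757]
tool_rot: [179.3, 0.2, 90.0]
wrist_force: [1.1, -0.5, 0.3]
gripper_width: 0.0613
gripper_force: 0.0
```

Request:
jog_arm([
  [0.4, 0.0222, 0.4122, 0, 0, 0, -0.1944],
  [0.4, 0.0222, 0.4122, 0, 0, 0, -0.1944],
  [0.4, 0.0222, 0.4122, 0, 0, 0, -0.1944],
  [0.4, 0.0222, 0.4122, 0, 0, 0, -0.1944],
  [0.4, 0.0222, 0.4122, 0, 0, 0, -0.1944],
  [0.4, 0.0222, 0.4122, 0, 0, 0, -0.1944],
  [0.4, 0.0222, 0.4122, 0, 0, 0, -0.1944],
  [0.4, 0.0222, 0.4122, 0, 0, 0, -0.1944],
  [0.4, 0.0222, 0.4122, 0, 0, 0, -0.1944],
  [0.4, 0.0222, 0.4122, 0, 0, 0, -0.1944],
  [0.4, 0.0222, 0.4122, -0.05, 0, 0, -0.1944],
  [0.4, 0.0222, 0.4122, -0.08, 0, 0, -0.1944],
])

```text
clock: 34.98
position: [0.558, 0.2631, 0.1029]
tool_rot: [180.0, 0.0, 55.0]
wrist_force: [-1.3, -0.4, -1.6]
gripper_width: 0.0643
gripper_force: 0.0
```

```bash
python3 meas.py
```

```text
top holder at 551.5 254.7 size 57.2 35.7 xang 55.1 z 34.9 stub [556.7 261.6  58.1]
scene holder at 482.5 397.5 size 78.7 39.4 xang -80.9 z 36.2 stub [484.9 395.1  57.4]
scene holder at 559.5 263.4 size 76.0 38.3 xang 55.0 z 36.1 stub [566.  262.2  53.6]
plate (((505.6670837402344, -21.326950073242188), (140.51617431640625, 179.62274169921875), 0.19843636453151703), 2584, np.float64(26.911886611163215))
knob 57 [ 478.2 -134.1   84.1]
35.0833 [0.55542942 0.26166339 0.09998316] [-179.68888441    0.47382554   54.95395804] 0.06463478984908305
```

Request:
jog_arm([
  [0.4, 0.002, 0.002, -0.04, 0, 0, 0],
  [0.4, 0.002, 0.002, -0.075, 0, 0, 0],
  [0.4, 0.002, 0.002, -0.095, 0, 0, 0],
  [0.4, 0.002, 0.002, -0.105, 0, 0, 0],
  [0.4, 0.002, 0.002, -0.105, 0, 0, 0],
  [0.4, 0.002, 0.002, -0.105, 0, 0, 0],
])

```text
clock: 35.58
position: [0.5609, 0.2653, 0.0221]
tool_rot: [179.9, -0.1, 55.0]
wrist_force: [0.4, -0.1, 0.1]
gripper_width: 0.0644
gripper_force: 0.0
```

Correct by (−2.7, −1.5, −11) mm, grip, lift.

Request:
jog_arm([
  [0.4, -0.003, -0.0018, -0.007, 0, 0, 0],
  [0.4, -0.003, -0.0018, -0.0135, 0, 0, 0],
  [0.4, -0.003, -0.0018, -0.0135, 0, 0, 0],
  [-0.5, -0.003, -0.0018, -0.0135, 0, 0, 0],
  [-0.5, -0.003, -0.0018, -0.0135, 0, 0, 0],
  [-0.5, -0.003, -0.0018, -0.0135, 0, 0, 0],
  [-0.5, -0.003, -0.0018, -0.0135, 0, 0, 0],
  [-0.5, -0.003, -0.0018, -0.0135, 0, 0, 0],
  [-0.5, -0.003, -0.0018, -0.0135, 0, 0, 0],
  [-0.5, -0.003, -0.0018, -0.0135, 0, 0, 0],
])

```text
clock: 36.42
position: [0.5575, 0.2642, 0.0101]
tool_rot: [180.0, -0.0, 55.0]
wrist_force: [-0.4, 0.2, 1.5]
gripper_width: 0.0358
gripper_force: 30.0
```

Request:
jog_arm([
  [-0.5, 0, 0, 0.04, 0, 0, 0],
  [-0.5, 0, 0, 0.08, 0, 0, 0],
  [-0.5, 0, 0, 0.12, 0, 0, 0],
  [-0.5, 0, 0, 0.16, 0, 0, 0],
  [-0.5, 0, 0, 0.16, 0, 0, 0],
  [-0.5, 0, 0, 0.16, 0, 0, 0],
])

```text
clock: 36.92
position: [0.5584, 0.2644, 0.14]
tool_rot: [179.8, -0.2, 55.0]
wrist_force: [-0.5, 1.1, -1.8]
gripper_width: 0.0357
gripper_force: 30.0
```

Request:
jog_arm([
  [-0.5, -0.0224, -0.3005, 0, 0, 0, 0.1944],
  [-0.5, -0.0224, -0.3005, 0, 0, 0, 0.1944],
  [-0.5, -0.0224, -0.3005, 0, 0, 0, 0.1944],
  [-0.5, -0.0224, -0.3005, 0, 0, 0, 0.1944],
  [-0.5, -0.0224, -0.3005, 0, 0, 0, 0.1944],
  [-0.5, -0.0224, -0.3005, 0, 0, 0, 0.1944],
  [-0.5, -0.0224, -0.3005, 0, 0, 0, 0.1944],
  [-0.5, -0.0224, -0.3005, 0, 0, 0, 0.1944],
  [-0.5, -0.0224, -0.3005, 0, 0, 0, 0.1944],
  [-0.5, -0.0224, -0.3005, 0, 0, 0, 0.1944],
])

```text
clock: 37.75
position: [0.5392, 0.025, 0.1371]
tool_rot: [-179.9, -0.0, 90.0]
wrist_force: [0.0, -0.1, -0.6]
gripper_width: 0.0359
gripper_force: 30.0
```

Request:
jog_arm([
  [-0.5, 0, 0, -0.04, 0, 0, 0],
  [-0.5, 0, 0, -0.08, 0, 0, 0],
  [-0.5, 0, 0, -0.09, 0, 0, 0],
  [-0.5, 0, 0, -0.09, 0, 0, 0],
  [-0.5, 0, 0, -0.09, 0, 0, 0],
  [-0.5, 0, 0, -0.09, 0, 0, 0],
])

```text
clock: 38.25
position: [0.5407, 0.0243, 0.0675]
tool_rot: [179.8, 0.0, 90.0]
wrist_force: [0.7, -0.6, -1.0]
gripper_width: 0.0358
gripper_force: 30.0
```

```bash
python3 held.py
```

```text
[540.8  24.1  67.7] [1.7981e+02 2.0000e-02 9.0030e+01] [ 0.  -0.5 -0.9]
held top x [523.7 559.1] ymax 64.7 z 93.7
end face 533 y 64.6 x [523.7 559. ] zmin 59.8
plate x [436.2 575.7] y [-37.7  71.7]
stud 365 [471.8  47.3  39.8] ctr of extent [471.2  47. ]
```

Request:
jog_arm([
  [-0.5, 0, 0, -0.01, 0, 0, 0],
  [-0.5, 0, 0, -0.018, 0, 0, 0],
  [-0.5, 0, 0, -0.018, 0, 0, 0],
  [-0.5, 0, 0, -0.018, 0, 0, 0],
])

```text
clock: 38.63
position: [0.5392, 0.0237, 0.0512]
tool_rot: [-179.9, -0.0, 90.0]
wrist_force: [-0.8, 0.4, -0.8]
gripper_width: 0.0358
gripper_force: 30.0
```

```bash
python3 held.py
```

```text
[539.4  23.7  51.4] [-179.98   -0.     89.98] [-0.2  0.3 -0.5]
held top x [522.3 557.6] ymax 64.2 z 77.4
end face 535 y 64.0 x [522.3 557.4] zmin 43.5
plate x [436.3 575.7] y [-27.2  71.7]
stud 427 [471.9  47.3  39.9] ctr of extent [471.3  46.9]
```

Request:
jog_arm([
  [-0.5, 0.0012, 0.0004, 0, 0, 0, 0],
  [-0.5, 0.0012, 0.0004, 0, 0, 0, 0],
  [-0.5, 0.0012, 0.0004, -0.003, 0, 0, 0],
  [-0.5, 0.0012, 0.0004, -0.006, 0, 0, 0],
  [-0.5, 0.0012, 0.0004, -0.009, 0, 0, 0],
  [-0.5, 0.0012, 0.0004, -0.009, 0, 0, 0],
])

```text
clock: 39.18
position: [0.54, 0.0241, 0.0437]
tool_rot: [-179.9, -0.0, 90.0]
wrist_force: [0.1, -0.8, -1.8]
gripper_width: 0.0361
gripper_force: 30.0
```

Request:
jog_arm([
  [-0.5, 0, 0, -0.003, 0, 0, 0],
  [-0.5, 0, 0, -0.006, 0, 0, 0],
  [-0.5, 0, 0, -0.0075, 0, 0, 0],
  [-0.5, 0, 0, -0.0075, 0, 0, 0],
])

```text
clock: 39.52
position: [0.5404, 0.0241, 0.0382]
tool_rot: [-180.0, -0.0, 90.0]
wrist_force: [-0.9, -0.3, -0.7]
gripper_width: 0.036
gripper_force: 30.0
```

Request:
jog_arm([
  [-0.5, 0, 0, -0.001, 0, 0, 0],
  [-0.5, 0, 0, -0.002, 0, 0, 0],
  [-0.5, 0, 0, -0.002, 0, 0, 0],
])

```text
clock: 39.77
position: [0.5405, 0.0241, 0.0381]
tool_rot: [180.0, 0.0, 90.0]
wrist_force: [-4.8, -0.5, 12.2]
gripper_width: 0.036
gripper_force: 30.0
```

Request:
jog_arm([
  [-0.5, 0, 0, -0.0015, 0, 0, 0],
  [-0.5, 0, 0, -0.0015, 0, 0, 0],
  [0.15, 0, 0, 0.0015, 0, 0, 0],
  [0.15, 0, 0, 0.0015, 0, 0, 0],
  [0.15, 0, 0, 0.0015, 0, 0, 0],
  [0.15, 0, 0, 0.03, 0, 0, 0],
  [0.15, 0, 0, 0.07, 0, 0, 0],
  [0.15, 0, 0, 0.12, 0, 0, 0],
  [0.4, 0, 0, 0.165, 0, 0, 0],
  [0.4, 0, 0, 0.165, 0, 0, 0],
])

```text
clock: 40.6
position: [0.5442, 0.0238, 0.1756]
tool_rot: [179.3, 0.1, 90.0]
wrist_force: [0.9, -0.1, 0.8]
gripper_width: 0.0616
gripper_force: 0.0
```

Request:
jog_arm([
  [0.4, -0.0736, 0.4658, 0, 0, 0, 0.0539],
  [0.4, -0.0736, 0.4658, 0, 0, 0, 0.0539],
  [0.4, -0.0736, 0.4658, 0, 0, 0, 0.0539],
  [0.4, -0.0736, 0.4658, 0, 0, 0, 0.0539],
  [0.4, -0.0736, 0.4658, 0, 0, 0, 0.0539],
  [0.4, -0.0736, 0.4658, 0, 0, 0, 0.0539],
  [0.4, -0.0736, 0.4658, 0, 0, 0, 0.0539],
  [0.4, -0.0736, 0.4658, 0, 0, 0, 0.0539],
  [0.4, -0.0736, 0.4658, 0, 0, 0, 0.0539],
  [0.4, -0.0736, 0.4658, 0, 0, 0, 0.0539],
  [0.4, -0.0736, 0.4658, -0.05, 0, 0, 0.0539],
  [0.4, -0.0736, 0.4658, -0.08, 0, 0, 0.0539],
])

```text
clock: 41.6
position: [0.4808, 0.3975, 0.1024]
tool_rot: [-180.0, 0.0, 99.8]
wrist_force: [-0.8, -1.3, -2.2]
gripper_width: 0.0643
gripper_force: 0.0
```

```bash
python3 meas.py
```

```text
top holder at 482.8 388.7 size 61.1 37.0 xang -78.9 z 35.0 stub [480.4 394.7  57.6]
scene holder at 482.2 397.4 size 79.7 39.3 xang -81.1 z 36.0 stub [485.4 395.5  58. ]
plate (((505.29986572265625, -20.666397094726562), (181.28720092773438, 140.5592803955078), 89.76105499267578), 2177, np.float64(26.82675313575537))
knob 56 [ 480.1 -135.    83.7]
41.7 [0.47881674 0.39504401 0.09952687] [-179.47657513    0.23029385   99.71973887] 0.06456884898367088
```

Unmoved. Descend.

Request:
jog_arm([
  [0.4, 0.001, 0.001, -0.04, 0, 0, 0],
  [0.4, 0.001, 0.001, -0.075, 0, 0, 0],
  [0.4, 0.001, 0.001, -0.095, 0, 0, 0],
  [0.4, 0.001, 0.001, -0.105, 0, 0, 0],
  [0.4, 0.001, 0.001, -0.105, 0, 0, 0],
  [0.4, 0.001, 0.001, -0.105, 0, 0, 0],
])

```text
clock: 42.2
position: [0.4833, 0.3978, 0.022]
tool_rot: [179.9, -0.0, 99.7]
wrist_force: [0.3, -0.5, 0.8]
gripper_width: 0.064
gripper_force: 0.0
```

Request:
jog_arm([
  [0.4, -0.002, -0.001, -0.007, 0, 0, 0],
  [0.4, -0.002, -0.001, -0.0135, 0, 0, 0],
  [0.4, -0.002, -0.001, -0.0135, 0, 0, 0],
  [-0.5, -0.002, -0.001, -0.0135, 0, 0, 0],
  [-0.5, -0.002, -0.001, -0.0135, 0, 0, 0],
  [-0.5, -0.002, -0.001, -0.0135, 0, 0, 0],
  [-0.5, -0.002, -0.001, -0.0135, 0, 0, 0],
  [-0.5, -0.002, -0.001, -0.0135, 0, 0, 0],
  [-0.5, -0.002, -0.001, -0.0135, 0, 0, 0],
  [-0.5, -0.002, -0.001, -0.0135, 0, 0, 0],
])

```text
clock: 43.03
position: [0.4809, 0.3968, 0.0101]
tool_rot: [180.0, -0.0, 99.7]
wrist_force: [-0.5, 0.5, 1.4]
gripper_width: 0.0359
gripper_force: 30.0
```

Request:
jog_arm([
  [-0.5, 0, 0, 0.04, 0, 0, 0],
  [-0.5, 0, 0, 0.08, 0, 0, 0],
  [-0.5, 0, 0, 0.12, 0, 0, 0],
  [-0.5, 0, 0, 0.16, 0, 0, 0],
  [-0.5, 0, 0, 0.16, 0, 0, 0],
  [-0.5, 0, 0, 0.16, 0, 0, 0],
])

```text
clock: 43.53
position: [0.4816, 0.3973, 0.1399]
tool_rot: [179.8, -0.1, 99.7]
wrist_force: [-0.6, -0.3, -1.3]
gripper_width: 0.0359
gripper_force: 30.0
```

Request:
jog_arm([
  [-0.5, -0.0138, -0.4666, 0, 0, 0, -0.0539],
  [-0.5, -0.0138, -0.4666, 0, 0, 0, -0.0539],
  [-0.5, -0.0138, -0.4666, 0, 0, 0, -0.0539],
  [-0.5, -0.0138, -0.4666, 0, 0, 0, -0.0539],
  [-0.5, -0.0138, -0.4666, 0, 0, 0, -0.0539],
  [-0.5, -0.0138, -0.4666, 0, 0, 0, -0.0539],
  [-0.5, -0.0138, -0.4666, 0, 0, 0, -0.0539],
  [-0.5, -0.0138, -0.4666, 0, 0, 0, -0.0539],
  [-0.5, -0.0138, -0.4666, 0, 0, 0, -0.0539],
  [-0.5, -0.0138, -0.4666, 0, 0, 0, -0.0539],
  [-0.5, -0.0138, -0.4666, 0, 0, 0, -0.0539],
  [-0.5, -0.0138, -0.4666, 0, 0, 0, -0.0539],
])

```text
clock: 44.53
position: [0.469, 0.0236, 0.1368]
tool_rot: [-179.9, -0.0, 89.9]
wrist_force: [-0.0, 0.0, -1.6]
gripper_width: 0.0355
gripper_force: 30.0
```

Request:
jog_arm([
  [-0.5, 0, 0, -0.04, 0, 0, 0],
  [-0.5, 0, 0, -0.08, 0, 0, 0],
  [-0.5, 0, 0, -0.1, 0, 0, 0],
  [-0.5, 0, 0, -0.108, 0, 0, 0],
  [-0.5, 0, 0, -0.108, 0, 0, 0],
  [-0.5, 0, 0, -0.108, 0, 0, 0],
])

```text
clock: 45.03
position: [0.47, 0.0244, 0.0518]
tool_rot: [180.0, -0.0, 90.1]
wrist_force: [1.0, -1.3, -0.9]
gripper_width: 0.0356
gripper_force: 30.0
```

```bash
python3 held.py
```

```text
[470.5  24.1  52.3] [1.7991e+02 1.0000e-02 9.0070e+01] [-0.3  0.2 -1.6]
held top x [453.1 488.4] ymax 66.2 z 78.0
end face 533 y 66.1 x [453.1 488.3] zmin 44.6
plate x [436.2 575.4] y [-27.8  71.7]
stud 275 [530.6  55.5  40.7] ctr of extent [540.8  48.9]
```

Request:
jog_arm([
  [-0.5, 0, -0.0021, 0, 0, 0, 0],
  [-0.5, 0, -0.0021, 0, 0, 0, 0],
  [-0.5, 0, -0.0021, 0, 0, 0, 0],
])

```text
clock: 45.33
position: [0.4703, 0.0217, 0.0524]
tool_rot: [179.9, 0.0, 90.0]
wrist_force: [0.6, -0.3, -1.6]
gripper_width: 0.0356
gripper_force: 30.0
```

```bash
python3 held.py | head -3
```

```text
[470.2  21.6  52.2] [1.7991e+02 1.0000e-02 8.9980e+01] [-0.1  1.  -1.1]
held top x [453.4 488.7] ymax 63.5 z 78.6
end face 514 y 63.3 x [453.5 488.7] zmin 44.7
```

Request:
jog_arm([
  [-0.5, 0, 0.0012, 0, 0, 0, 0],
  [-0.5, 0, 0.0012, 0, 0, 0, 0],
  [-0.5, 0, 0.0012, -0.003, 0, 0, 0],
  [-0.5, 0, 0.0012, -0.006, 0, 0, 0],
  [-0.5, 0, 0.0012, -0.009, 0, 0, 0],
  [-0.5, 0, 0.0012, -0.009, 0, 0, 0],
])

```text
clock: 45.88
position: [0.4694, 0.0227, 0.0437]
tool_rot: [-179.9, -0.0, 90.0]
wrist_force: [0.3, -0.4, -1.7]
gripper_width: 0.0357
gripper_force: 30.0
```

Request:
jog_arm([
  [-0.5, 0, 0, -0.003, 0, 0, 0],
  [-0.5, 0, 0, -0.006, 0, 0, 0],
  [-0.5, 0, 0, -0.008, 0, 0, 0],
  [-0.5, 0, 0, -0.008, 0, 0, 0],
])

```text
clock: 46.22
position: [0.4698, 0.0227, 0.0381]
tool_rot: [180.0, 0.0, 90.0]
wrist_force: [-1.0, 0.2, 3.1]
gripper_width: 0.0358
gripper_force: 30.0
```

Request:
jog_arm([
  [-0.5, 0, 0, -0.001, 0, 0, 0],
  [-0.5, 0, 0, -0.002, 0, 0, 0],
  [-0.5, 0, 0, -0.002, 0, 0, 0],
])

```text
clock: 46.47
position: [0.4697, 0.0227, 0.038]
tool_rot: [180.0, 0.0, 90.0]
wrist_force: [-6.1, -0.1, 21.2]
gripper_width: 0.036
gripper_force: 30.0
```

Seated. Release, rise, move clear and check the whole scene.

Request:
jog_arm([
  [-0.5, 0, 0, -0.001, 0, 0, 0],
  [-0.5, 0, 0, -0.001, 0, 0, 0],
  [0.15, 0, 0, 0.0015, 0, 0, 0],
  [0.15, 0, 0, 0.0015, 0, 0, 0],
  [0.15, 0, 0, 0.0015, 0, 0, 0],
  [0.15, 0, 0, 0.03, 0, 0, 0],
  [0.15, 0, 0, 0.07, 0, 0, 0],
  [0.15, 0, 0, 0.12, 0, 0, 0],
  [0.15, 0, 0, 0.18, 0, 0, 0],
  [0.15, 0, 0, 0.2, 0, 0, 0],
])

```text
clock: 47.3
position: [0.4711, 0.0226, 0.2002]
tool_rot: [179.7, 0.0, 90.0]
wrist_force: [1.2, -0.2, -0.3]
gripper_width: 0.0527
gripper_force: 0.0
```

Request:
jog_arm([
  [0.15, -0.06, 0.38, 0.03, 0, 0, 0],
  [0.15, -0.06, 0.38, 0.03, 0, 0, 0],
  [0.15, -0.06, 0.38, 0.03, 0, 0, 0],
  [0.15, -0.06, 0.38, 0.03, 0, 0, 0],
  [0.15, -0.06, 0.38, 0.03, 0, 0, 0],
  [0.15, -0.06, 0.38, 0.03, 0, 0, 0],
  [0.15, -0.06, 0.38, 0.03, 0, 0, 0],
  [0.15, -0.06, 0.38, 0.03, 0, 0, 0],
  [0.15, -0.06, 0.38, 0.03, 0, 0, 0],
  [0.15, -0.06, 0.38, 0.03, 0, 0, 0],
  [0.15, -0.06, 0.38, 0.03, 0, 0, 0],
])

```text
clock: 48.22
position: [0.4217, 0.3258, 0.2197]
tool_rot: [-179.9, 0.1, 90.0]
wrist_force: [-0.6, 0.2, -0.4]
gripper_width: 0.0527
gripper_force: 0.0
```

Run:
```python
from h import *
d=grab('top','t9.png'); P=world(d)*1000; x,y,z=[P[...,i] for i in range(3)]
for i,(a,b) in enumerate([(-35,-45),(-35,45),(35,-45),(35,45)]):
    X,Y=505.8+a,-21.4+b
    m=(abs(z-64)<6)&(abs(x-X)<22)&(abs(y-Y)<44)
    r=cv2.minAreaRect(P[m][:,:2].astype(np.float32)); zz=[np.median(z[m&(s*(y-Y)>20)]).round(1) for s in(-1,1)]
    print(i,m.sum(),np.round(r[0],1),np.round(r[1],1),round(r[2],1),'off',(r[0][0]-X).round(1),(r[0][1]-Y).round(1),'z ends',zz)
f=d['frame'].astype(int)
pl=(abs(z-27)<4)&(x>425)&(x<585)&(y<80)&(y>-125)&(f[...,0]-f[...,2]>25)
r=cv2.minAreaRect(P[pl][:,:2].astype(np.float32)); print('plate',r)
for n,(X,Y,zl,zh) in dict(jar=(693.6,268.7,50,100),tin=(487,218,22,40),dish=(478.3,-456,20,40)).items():
    m=(np.hypot(x-X,y-Y)<60)&(z>zl)&(z<zh); print(n,np.round(cv2.minAreaRect(P[m][:,:2].astype(np.float32))[0],1))
k=(z>68)&(z<95)&(abs(x-480)<40)&(abs(y+137)<25); print('knob',np.median(P[k],0).round(1))
d=grab('scene','s9.png'); i=cv2.imread('pics/s9.png')[150:270,170:330]; cv2.imwrite('pics/s9c.png',cv2.resize(i,None,fx=4,fy=4))
```

```text
Traceback (most recent call last):
AttributeError: 'float' object has no attribute 'round'
```

Run:
```python
from h import *
d=grab('top','t9b.png'); P=world(d)*1000; x,y,z=[P[...,i] for i in range(3)]
for i,(a,b) in enumerate([(-35,-45),(-35,45),(35,-45),(35,45)]):
    X,Y=505.8+a,-21.4+b
    m=(abs(z-64)<6)&(abs(x-X)<22)&(abs(y-Y)<44)
    r=cv2.minAreaRect(P[m][:,:2].astype(np.float32)); zz=[np.median(z[m&(s*(y-Y)>20)]).round(1) for s in(-1,1)]
    print(i,m.sum(),np.round(r,1) if 0 else (np.round(r[0],1),np.round(r[1],1),round(r[2],1)),'z ends',zz)
f=d['frame'].astype(int)
pl=(abs(z-27)<4)&(x>425)&(x<585)&(y<80)&(y>-125)&(f[...,0]-f[...,2]>25)
print('plate',cv2.minAreaRect(P[pl][:,:2].astype(np.float32)))
for n,(X,Y,zl,zh) in dict(jar=(693.6,268.7,50,100),tin=(487,218,22,40),dish=(478.3,-456,20,40)).items():
    m=(np.hypot(x-X,y-Y)<60)&(z>zl)&(z<zh); print(n,m.sum(),np.round(cv2.minAreaRect(P[m][:,:2].astype(np.float32))[0],1) if m.sum() else '')
k=(z>68)&(z<95)&(abs(x-480)<40)&(abs(y+137)<25); print('knob',np.median(P[k],0).round(1))
d=grab('scene','s9.png'); i=cv2.imread('pics/s9.png')[150:270,170:330]; cv2.imwrite('pics/s9c.png',cv2.resize(i,None,fx=4,fy=4))
```

```text
0 368 (array([470.1, -66.8]), array([36. , 75.7]), 0.1) z ends [np.float64(62.6), np.float64(62.8)]
1 362 (array([470.6,  22.8]), array([36.2, 73.2]), 0.8) z ends [np.float64(62.9), np.float64(62.9)]
2 363 (array([540.9, -66.6]), array([37.2, 73.7]), 0.3) z ends [np.float64(63.2), np.float64(63.3)]
3 360 (array([539.8,  23.1]), array([35.8, 76.1]), 1.2) z ends [np.float64(62.4), np.float64(62.7)]
plate ((505.4096984863281, -20.37354278564453), (180.1161651611328, 140.56051635742188), 89.55400085449219)
jar 291 [693.3 268.8]
tin 169 [486.5 218.2]
dish 216 [ 478.2 -455.5]
knob [ 480.4 -135.3   84.6]
```

View pics/s9c.png

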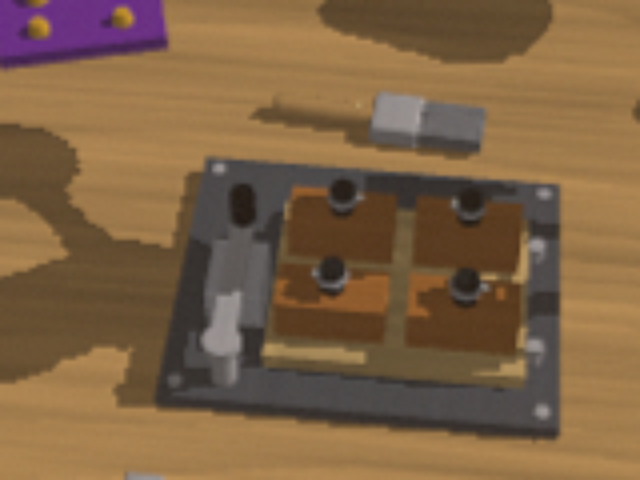

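Run:
```python
from h import *
def edges(P,f):
    x,y,z=[P[...,i]*1000 for i in range(3)]; f=f.astype(int)
    pl=(z>21)&(x>425)&(x<585)&(y<80)&(y>-125)&(f[...,0]-f[...,2]>20)
    ex=[];ey=[]
    for r in range(384):
        c=np.where(pl[r])[0]
        if len(c)>40: ey.append((x[r,c[0]],y[r,c[0]]))
    for c in range(512):
        r=np.where(pl[:,c])[0]
        if len(r)>30: ex.append((y[r[-1],c],x[r[-1],c]))
    for n,e in(('+y',ey),('-x',ex)):
        e=np.array(e); e=e[np.abs(e[:,1]-np.median(e[:,1]))<3]; s,b=np.polyfit(e[:,0],e[:,1],1); print(n,len(e),'deg',round(np.degrees(np.arctan(s)),2),'pos',round(e[:,1].mean(),2))
P,f=load('t5.npz'); edges(P,f)
d=grab('top'); edges(world(d),d['frame'])
```

```text
+y 51 deg -0.12 pos 67.16
-x 50 deg -0.15 pos 436.92
+y 49 deg -0.27 pos 67.14
-x 68 deg -0.18 pos 436.67
```

The plate has not moved, and the holders, latch, stop and bystanders are all in place. Handing in.

```bash
python3 -c "
from station import ticket
print(ticket.hand_in())"
```

```text
the job is handed in; nothing more can be done
None
```

The job is handed in (no verdict was shown): the plate is square on its pins, the stop block is seated with the latch shut over it, all four ring holders are pressed fully down, and the jar, tin and dish have not moved.

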